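# Lock the slide carousel on its spindle with a taper key

## Task

Take the brass taper key out of the black key rack and guide it upright down the keyway between the steel spindle and the white hub of the microscope's slide carousel until it is snug, without dropping it in. Then tap or press it down by feel, since the fit differs each time, until a push of about 15 N no longer drives it; never drive it with more than about 20 N, or the hub is overstrained. Let go of the key, and leave the spare keys in their rack and everything else where it stands.

Things in the scene. Friction and masses are not known exactly. Their poses are not given: they have to be found in the camera images.
- key: All-brass taper key (the spare keys have coloured heads), upright in one of the rack's holes. Origin at the centre of its flat lower tip, z up. Shank 86 mm long, 18 mm wide along y, tapered along x: 10 mm thick at the tip, 20.75 mm at the top (each side leans 1:16, so it fits either way round). About 250 g. Hold it by the head.
- key_head (a point): Middle of the flat top of the brass key's head, 110 mm above the key's tip. The head is 26 mm (key x) by 18 mm (key y) by 24 mm high, from 86 to 110 mm above the tip, best gripped across y (18 mm).
- carousel: Fixed slide carousel: black foot 170 mm square, grey wheel 230 mm across with its top 28 mm above the table, glass slides on it, and in the middle a round white hub, 96 mm across, top 114 mm above the table. Origin on the table below the middle of the hub; z up, x across the keyway (the key's thickness), y along its width.
- keyway (a point): Middle of the keyway's nominal mouth, 114 mm above the carousel's origin; axes as the carousel's; key x goes along carousel x, either way round. Mouth 17 mm in x, 22 mm in y. On the -x side the rigid steel spindle (3 mm higher than the hub), on the +x side an aluminium hub pad. The spindle's true place differs by up to 2.2 mm either way in x and is not reported.
- keyway_floor (a point): Floor of the keyway, 86 mm below its mouth; the slot tapers as the key does. The key becomes snug at some depth from 38 to 74 mm and never reaches the floor. The pad sits on a stiff spring: past snug, the push grows by about 4 N per mm, and friction keeps the key wedged when let go. About 15 N makes it tight; much above 20 N may overstrain the hub.
- rack: Fixed black key rack, 175 (x) by 52 (y) by 50 mm high, origin under its centre. Three holes 17.5 by 20.5 mm, 40 mm deep, 55 mm apart along x. Keys stand on the hole floors, tips 10 mm above the table, key x along rack x; heads reach from 96 to 120 mm above the table; nothing stands beside them in the rack's y.
- spare_blue: Spare key with a dark shank and blue head, same size and origin as the brass key, in the rack: leave it there.
- spare_red: Spare key with a dark shank and red head, same size and origin as the brass key, in the rack: leave it there.
- bottle_a: Amber bottle with a paper label, 54 mm across, 125 mm high, origin under its centre: leave it.
- bottle_b: Amber bottle without a label, 54 mm across, 125 mm high, origin under its centre: leave it.
- slide_box: Closed green slide box 100 x 85 x 35 mm, origin under its centre: leave it.
- dish: Clear shallow dish, 90 mm across, 16 mm high, origin under its centre: leave it.
- screwdriver: Screwdriver lying on the table, origin under its middle: leave it.
- jar: White jar with a blue cap, 64 mm across, 70 mm high, origin under its centre: leave it.
Not all that is in view belongs to the job. There is more than one size of the key; the one meant has the size given above. Of the things that look like the carousel, take the one that is farthest to the robot's left at the start.

How it is judged:
On the way, in this order (a step that is already met when the one before it is completed fails the run):
1. the brass key is started upright in the keyway, its tip at least 10 mm deep (z of key in the frame of carousel below 0.104 m and horizontal distance between key and keyway below 0.008 m and angle between the z axis of key and the z axis of carousel, either way round below 0.12 rad), for 0.1 s.
2. the key is driven tight: it presses on the hub with more than 20 N (z of key in the frame of carousel below 0.084 m and horizontal distance between key and keyway below 0.008 m and angle between the z axis of key and the z axis of carousel, either way round below 0.12 rad and contact force between key and carousel above 20 N), for 0.3 s.
At the end, for the whole second after the job is handed in: The brass key stands wedged in the keyway by itself: its tip at least 30 mm deep and within 8 mm of the keyway's axis, upright within 7 degrees, at rest, and still pressing on the hub with more than 20 N (which a driving push of about 11 N leaves behind, one of 15 N clearly) (all of step 2 and linear speed of key below 0.01 m/s); the robot touches nothing.
It fails at once if the hub is overstrained: the key presses on it with more than 45 N (a driving push of well over 20 N) (contact force between key and carousel above 45 N).
It fails at once if the key is dropped into the keyway: it falls down it faster than 0.35 m/s (a free fall of over 6 mm) instead of being guided down until snug (z of key in the frame of carousel below 0.104 m and horizontal distance between key and keyway below 0.015 m and linear speed of key above 0.35 m/s).
It fails at once if a spare key is moved by more than 20 mm (distance of any of spare_blue, spare_red from where it was at the start of the episode above 0.02 m).
It fails at once if a bottle, the jar, the dish, the slide box or the screwdriver is moved by more than 30 mm (distance of any of bottle_a, bottle_b, slide_box, dish, screwdriver, jar from where it was at the start of the episode above 0.03 m).
It also fails if it takes over 56 s, if anything falls off the work surface, if the arm or the gripper's body presses on something with over 40 N, if the wrist force passes 120 N, or if a joint passes its speed limit or range.

## Robot

A 6-joint arm with a two-finger parallel gripper is mounted at the origin on the work surface. World frame = base frame: x ahead of the robot, y to its left, z up, the work surface at z = 0. Lengths are in m, angles in rad, forces in N, time in s.
With the tool pointing down it reaches from about 0.25 to 0.725 m from the base axis. Payload 4 kg.
Tool frame: the origin (TCP) lies on the centre line of the jaws, within the pads' length; the fingertips stand 11 mm ahead of it and the grasp point (between the pads) lies 8 mm behind it; z points along the fingers, x is the direction in which the jaws open and shut, and the axes are right-handed (so a half turn about z gives the same grasp; the last joint's range is limited). The gripper opens to 85 mm and grips with 20 to 120 N. Pads are 22 mm wide; open, the fingers measure 114 mm over their backs; the gripper's body (76 mm by 85 mm) begins 54 mm behind the grasp point. The pads swing forward as they close: fully open they stand 13 mm farther back than shut.
Start: joints at [-1.133, 0.241, 0.005, 1.335, 0, 1.571], TCP at [0.212, -0.453, 0.242] pointing down, gripper open.
Joint ranges: [-2.72, 2.72], [-1.05, 1.87], [-1.09, 1.28], [-1.99, 2.15], [-1.42, 1.44], [-3.14, 3.14]. Speed limits (rad/s): [2.79, 2.79, 3.14, 3.14, 3.14, 3.14].

## Interface

Orientations are given as a unit quaternion [x, y, z, w].
In Python, from workcell import bot, viewer, order gives the robot as it stands. The module is installed in compiled form; this text tells all that it offers.
- The arm moves only by the tool send_rows, never from a script. Its argument "increments" is a list that holds one entry, the list of rows, each a list of 4 numbers: the shift along the tool's x, y, z in m, then the turn about the tool's z in degrees. A call has exactly 8 rows; each row shifts and turns the pose as measured when the row begins, along the tool's axes as they then stand; what a row does not reach is not made up. A row lasts 1/10 s, in which the tool goes at most 50 mm and 8.59 degrees, less where a joint would pass 70% of its speed; a pose out of reach is approached as far as the arm can. A call is refused whole if a number of a shift passes 0.05 or a number of a turn 8.59, either way. A call with a gripper value outside its range is refused whole. "hand" is the closure, from -1 (fully open) to 1 (shut), so that 0 is half open, set as the call begins (left out, the last holds). The fingers move at their own pace and stop on an object; the grip force is fixed at half the most. Time passes only in rows, so rows that do not move let the fingers close, or fill a call up. It gives the time, the measured TCP pose, the force and the opening at its end, in the units of the state.
- bot.get_obs(): the state, without advancing time (a new reading comes with each control period).
- viewer.camera(name): name is "scene" or "top"; returns a dict with "image" (384x512x3 uint8, red, green, blue), "range_z" (384x512 float32, m along the optical axis (not along the pixel's ray), 0 where there is no reading), "camera_matrix" (3x3 intrinsics, pixels), "eye" and "rotation" of the camera in the world. Camera axes: x right, y down, z forward; pixel columns grow to the right and rows downward; lengths in m; the calibration is good to about 2 mm. A picture is of the moment at which its call begins.
- order.job_done(): hands the job in, once; it reports no verdict.
The state is a dict: "clock": time; "joint_pos": joint angles; "joint_vel": joint speeds; "tau": joint torques, N m; "eef_pos": TCP position; "tool_rot": TCP orientation; "ft_force": force on the tool from outside, world axes, zero at the start; "ft_torque": the same for the moment, N m; "grip_width": finger opening in m.
Only numpy, scipy, OpenCV 4.12 (cv2) and the standard library are available. Lean on these libraries where they do the work, as an engineer would, in place of code of your own. Each camera call takes 0.05 s, during which the arm holds its last target.

## Working session

There is one attempt and no reset: what is moved stays moved. The work goes in short steps, Python scripts to look and compute and a tool call to move; the robot and the scene stay as the last step left them, time stands still between calls to the robot, and variables do not carry over. Pictures are saved under pics/ and viewed, and the job is handed in when it is done.

Besides the shell and the picture viewer there is one more tool, called after "Call:" by a JSON object that holds its "api" and its "payload", one argument or row to a line. send_rows: Moves the arm, as the interface text tells. Its arguments: {"type":"object","properties":{"increments":{"type":"array","items":{"type":"array","items":{"type":"array","items":{"type":"number"}}}},"hand":{"type":"number"}},"required":["increments"]}

```bash
mkdir -p pics; ls
cat > h.py <<'E'
import numpy as np,cv2
from workcell import bot,viewer,order
def snap(name,tag):
    c=viewer.camera(name); np.savez(f'{tag}.npz',**{k:np.asarray(v) for k,v in c.items()})
    cv2.imwrite(f'pics/{tag}.png',c['image'][:,:,::-1]); return c
def load(tag): return dict(np.load(f'{tag}.npz'))
def cloud(c):
    z=c['range_z'].astype(float);K=c['camera_matrix'];v,u=np.mgrid[:z.shape[0],:z.shape[1]]
    p=np.stack([(u-K[0,2])/K[0,0]*z,(v-K[1,2])/K[1,1]*z,z],-1)
    w=p@c['rotation'].T+c['eye']; w[z==0]=np.nan; return w
def crop(tag,out,u0,v0,u1,v1,s):
    im=cv2.imread(f'pics/{tag}.png')[v0:v1,u0:u1]
    cv2.imwrite(f'pics/{out}.png',cv2.resize(im,None,fx=s,fy=s,interpolation=cv2.INTER_CUBIC))
E
python3 - <<'E'
from h import *
print(bot.get_obs())
for n in('scene','top'):
    c=snap(n,n+'0'); print(n,c['camera_matrix'],c['eye'],c['rotation'])
E
```

```text
pics
{'clock': 0.0, 'joint_pos': array([-1.13297614e+00,  2.41413385e-01,  3.72120855e-03,  1.33519216e+00,
        1.94357933e-06,  1.57079012e+00]), 'joint_vel': array([-0.00034864, -0.00019041, -0.00038311, -0.00111928,  0.00169369,
       -0.00118808]), 'tau': array([ 8.45658997e-05, -3.72315145e+01,  2.52408350e+01,  1.68355537e-02,
        6.50698576e-05, -2.01048159e-06]), 'eef_pos': array([ 0.21172597, -0.4522883 ,  0.24141157]), 'tool_rot': array([ 8.43792134e-01, -5.36669120e-01, -8.80398400e-04, -5.61110831e-04]), 'ft_force': array([-0.44360542, -0.06442392, -0.43155617]), 'ft_torque': array([0.00807981, 0.01398075, 0.06435825]), 'grip_width': 0.08572944910610175}
scene [[359.1773985    0.         250.37440786]
 [  0.         359.1773985  185.51096162]
 [  0.           0.           1.        ]] [1.03385114 0.40504413 1.1168371 ] [ 0.34233791  0.89316404 -0.27142711 -0.10672431]
top [[376.53403263   0.         246.12405339]
 [  0.         376.53403263 194.39175709]
 [  0.           0.           1.        ]] [ 0.34705599 -0.10663374  1.23928334] [ 0.70694449 -0.7013323   0.05818613 -0.07054692]
```

```bash
python3 - <<'E'
s=open('h.py').read()
s=s.replace("w=p@c['rotation'].T+c['eye']","w=p@Rotation.from_quat(c['rotation']).as_matrix().T+c['eye']").replace("import numpy as np,cv2","import numpy as np,cv2\nfrom scipy.spatial.transform import Rotation")
open('h.py','w').write(s)
E
python3 - <<'E'
from h import *
for t in('scene0','top0'):
    w=cloud(load(t)); print(t,[np.round(w[v,u],3).tolist() for v,u in((200,250),(300,100),(100,400),(300,400),(50,250))])
E
```

```text
scene0 [[0.57, -0.104, -0.002], [1.239, -0.51, -0.75], [0.11, 0.089, 0.332], [0.467, 0.476, -0.001], [-0.018, -0.757, 0.002]]
top0 [[0.552, -0.097, 0.029], [0.229, 0.381, -0.0], [0.901, -0.606, 0.026], [0.24, -0.569, 0.012], [1.568, -0.084, -0.759]]
```

View pics/scene0.png

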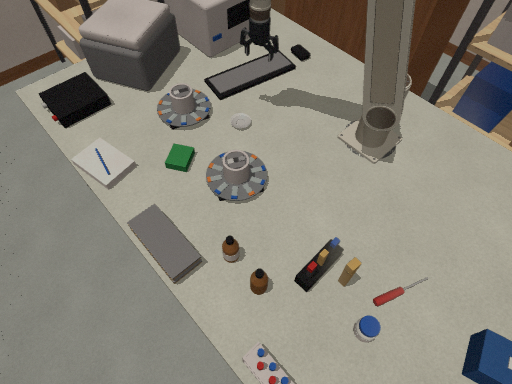

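View pics/top0.png

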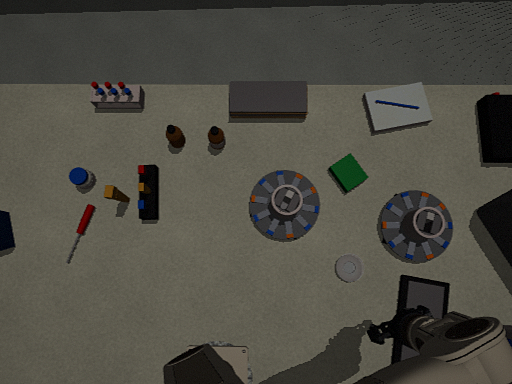

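Run:
```python
from h import *
crop('top0','c1',95,155,175,230,9)
crop('top0','c2',240,160,330,245,7)
crop('scene0','c3',285,225,375,300,8)
crop('scene0','c4',200,140,275,205,8)
w=cloud(load('top0'));w2=cloud(load('scene0'))
np.set_printoptions(precision=4,suppress=True,linewidth=200)
for u,v in((141,168),(142,187),(141,204),(110,190),(285,203),(430,222),(80,177),(110,192)): print('top',u,v,w[v,u])
for u,v in((311,267),(323,256),(335,243),(352,264),(237,157),(182,92)): print('sc',u,v,w2[v,u])
```

```text
top 141 168 [0.633  0.2373 0.1234]
top 142 187 [0.5742 0.2317 0.12  ]
top 141 204 [0.5219 0.2318 0.1193]
top 110 190 [0.5576 0.3157 0.1544]
top 285 203 [ 0.5286 -0.2035  0.1152]
top 430 222 [ 0.4773 -0.6455  0.0888]
top 80 177 [0.6161 0.449  0.0693]
top 110 192 [0.5508 0.3136 0.1588]
sc 311 267 [0.6404 0.2393 0.1177]
sc 323 256 [0.5905 0.2406 0.1215]
sc 335 243 [0.5309 0.2365 0.1194]
sc 352 264 [0.5634 0.3169 0.1567]
sc 237 157 [ 0.5324 -0.2152  0.1136]
sc 182 92 [ 0.4803 -0.617   0.1162]
```

View pics/c1.png

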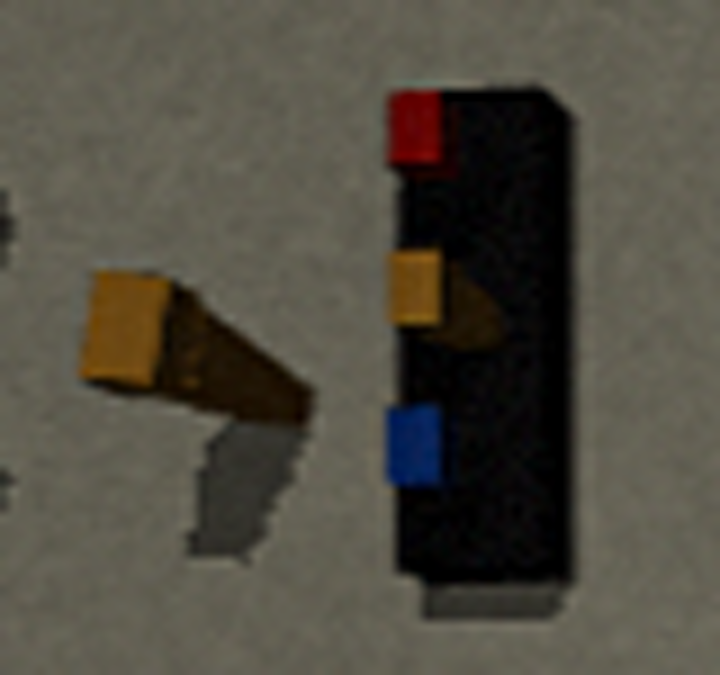

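View pics/c2.png

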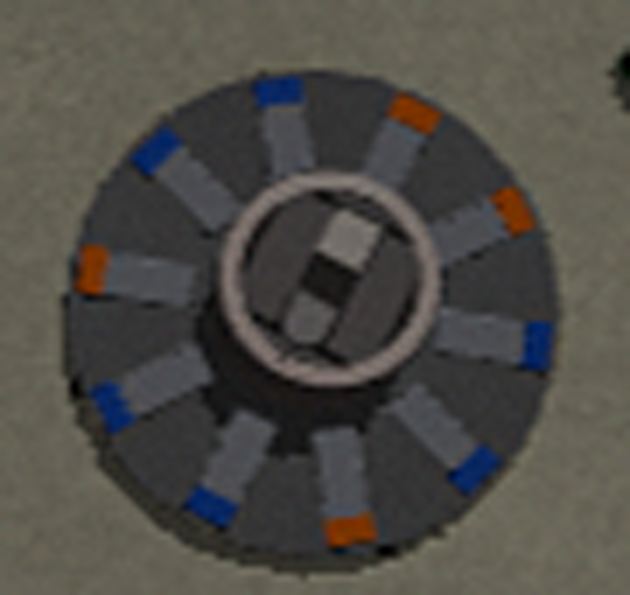

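View pics/c3.png

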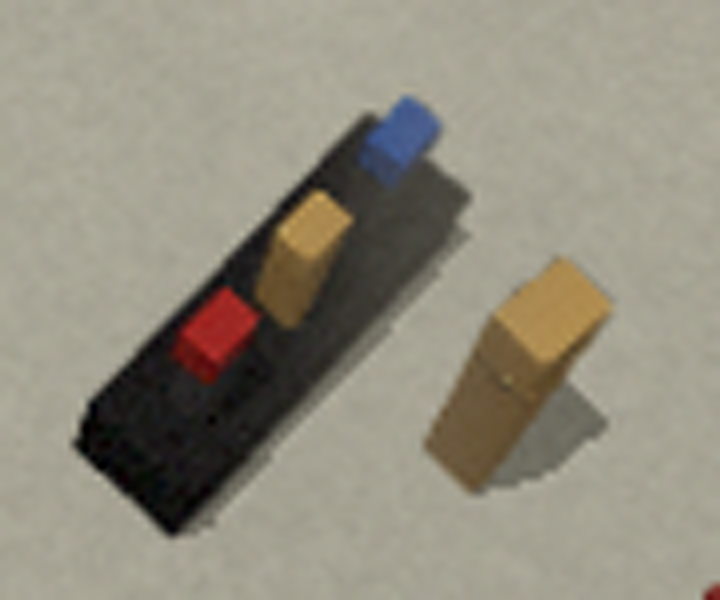

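View pics/c4.png

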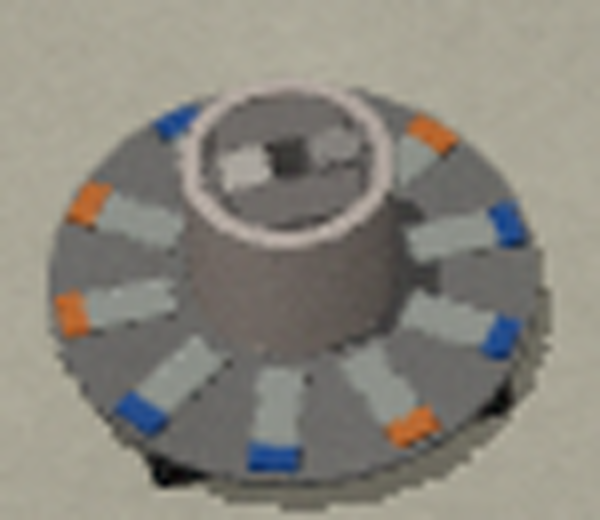

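Run:
```python
from h import *
np.set_printoptions(precision=4,suppress=True,linewidth=200)
for t in('top0','scene0'):
    c=load(t);w=cloud(c);hsv=cv2.cvtColor(c['image'],cv2.COLOR_RGB2HSV)
    R=Rotation.from_quat(c['rotation']).as_matrix();K=c['camera_matrix']
    near=(np.abs(w[...,0]-.577)<.09)&(np.abs(w[...,1]-.236)<.03)&(w[...,2]>.113)&(w[...,2]<.128)
    cs=[]
    for n,lo,hi in(('red',0,6),('brass',10,28),('blue',100,130)):
        m=near&(hsv[...,0]>=lo)&(hsv[...,0]<=hi)&(hsv[...,1]>100)
        # project pixels to plane z=.12
        v,u=np.nonzero(m)
        d=np.stack([(u-K[0,2])/K[0,0],(v-K[1,2])/K[1,1],np.ones(len(u))],-1)@R.T
        p=c['eye']+d*((.12-c['eye'][2])/d[:,2:])
        rr=cv2.minAreaRect((p[:,:2]*1000).astype(np.float32))
        print(t,n,m.sum(),'z',np.median(w[m][:,2]),'mean',p.mean(0),w[m].mean(0),rr); cs.append(p.mean(0))
    d=cs[0]-cs[2];print('angle',np.degrees(np.arctan2(d[1],d[0])),np.hypot(*d[:2]),'mid',(cs[0]+cs[2])/2)
    # rack top
    m=(np.abs(w[...,0]-.577)<.12)&(np.abs(w[...,1]-.236)<.05)&(w[...,2]>.04)&(w[...,2]<.06)
    rr=cv2.minAreaRect((w[m][:,:2]*1000).astype(np.float32));print('rack',rr,np.median(w[m][:,2]))
    # hub ring : light pixels z~.114
    m=(np.hypot(w[...,0]-.53,w[...,1]+.205)<.07)&(w[...,2]>.106)&(w[...,2]<.125)
    cc,r=cv2.minEnclosingCircle((w[m][:,:2]*1000).astype(np.float32));print('hub',cc,r,np.median(w[m][:,2]),m.sum(), w[m].mean(0))
```

```text
top0 red 47 z 0.11932605825956544 mean [0.6312 0.2371 0.12  ] [0.6314 0.2373 0.1192] ((630.722900390625, 236.630859375), (26.20418357849121, 15.46428108215332), 3.373520612716675)
top0 brass 54 z 0.11899020101207447 mean [0.5758 0.2352 0.12  ] [0.576  0.2355 0.119 ] ((575.7774658203125, 234.8587188720703), (22.792882919311523, 18.392629623413086), 3.373495101928711)
top0 blue 58 z 0.11893945068175671 mean [0.5212 0.232  0.12  ] [0.5214 0.2323 0.1191] ((521.71484375, 231.5905303955078), (25.302770614624023, 18.23017120361328), 3.3735225200653076)
angle 2.630524123912252 0.11004399832583792 mid [0.5762 0.2345 0.12  ]
rack ((575.7351684570312, 235.12449645996094), (173.71212768554688, 54.61682891845703), 3.0571351051330566) 0.04957308801989657
hub (540.1197509765625, -209.1163787841797) 48.06224060058594 0.11239972341926974 687 [ 0.5402 -0.21    0.1124]
scene0 red 61 z 0.11942449405632283 mean [0.6361 0.2384 0.12  ] [0.6358 0.2383 0.1192] ((635.9779052734375, 238.5344696044922), (28.420879364013672, 18.11078453063965), 1.8042500019073486)
scene0 brass 55 z 0.12020154974303598 mean [0.5814 0.2359 0.12  ] [0.5813 0.2358 0.1198] ((581.4344482421875, 235.9852294921875), (29.210927963256836, 16.449430465698242), 1.8042789697647095)
scene0 blue 40 z 0.1192675247465867 mean [0.5277 0.2325 0.12  ] [0.5274 0.2324 0.1195] ((527.013427734375, 232.33615112304688), (26.240772247314453, 16.695056915283203), 1.5052334070205688)
angle 3.1317703321232657 0.1085163043590995 mid [0.5819 0.2354 0.12  ]
rack ((579.6530151367188, 235.18875122070312), (177.4703369140625, 52.414100646972656), 3.1534078121185303) 0.04992457302573872
hub (543.6988525390625, -208.6502227783203) 49.000484466552734 0.11292907649699746 447 [ 0.5453 -0.2077  0.1127]
```

Run:
```python
from h import *
crop('top0','c5',265,180,310,222,17)
crop('scene0','c6',218,148,256,174,20)
```

```text
(no output)
```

View pics/c5.png

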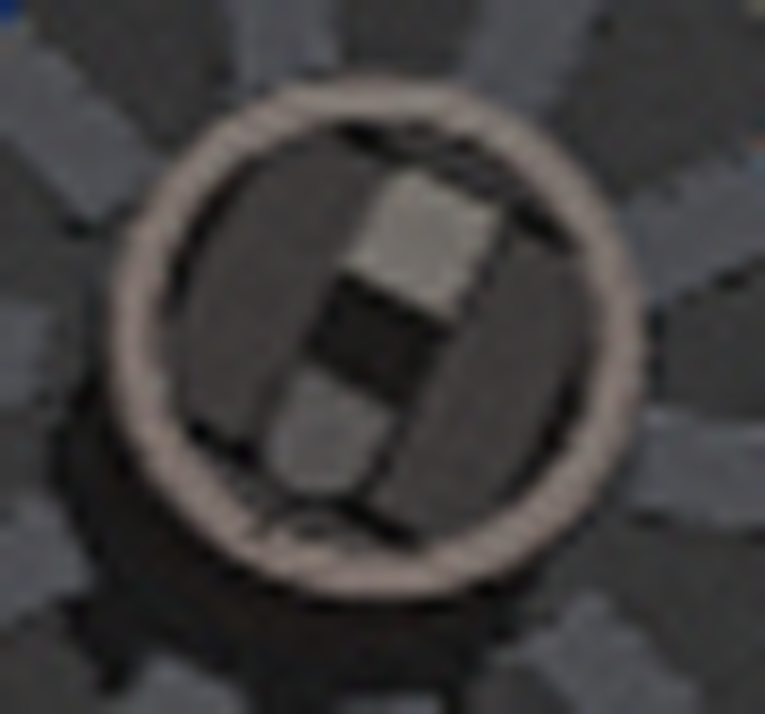

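View pics/c6.png

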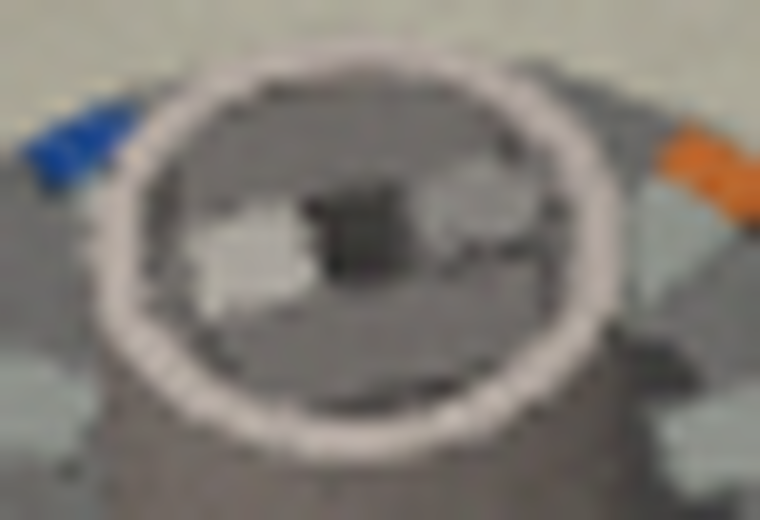

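```bash
cat >> h.py <<'E'
def proj(c,u,v,z):
    R=Rotation.from_quat(c['rotation']).as_matrix();K=c['camera_matrix']
    u=np.atleast_1d(u).astype(float);v=np.atleast_1d(v).astype(float)
    d=np.stack([(u-K[0,2])/K[0,0],(v-K[1,2])/K[1,1],np.ones(len(u))],-1)@R.T
    return c['eye']+d*((z-c['eye'][2])/d[:,2:])
def topix(c,p):
    R=Rotation.from_quat(c['rotation']).as_matrix();K=c['camera_matrix']
    q=(np.atleast_2d(p)-c['eye'])@R; return (q@K.T)[:,:2]/q[:,2:]
E
python3 - <<'E'
from h import *
np.set_printoptions(precision=4,suppress=True,linewidth=200)
c=load('top0')
P=dict(padTL=(345,273),padTR=(447,328),spBR=(393,400),spBL=(302,365),L1=(398,172),L2=(262,455),R1=(500,215),R2=(372,485))
w={k:proj(c,265+(a+.5)/17-.5,180+(b+.5)/17-.5,.114)[0] for k,(a,b) in P.items()}
for k in w:print(k,w[k])
for a,b in(('L2','L1'),('R2','R1'),('padTL','padTR'),('spBL','spBR')):
    d=w[b]-w[a];print(a,b,np.hypot(*d[:2]),np.degrees(np.arctan2(d[1],d[0])))
c=load('scene0')
P=dict(padT=(305,205),padB=(325,280),spT=(400,185),spB=(415,265))
w={k:proj(c,218+(a+.5)/20-.5,148+(b+.5)/20-.5,.114)[0] for k,(a,b) in P.items()}
for k in w:print(k,w[k])
print(sum(w.values())/4)
# ring center from pale ring
for t in('top0','scene0'):
    c=load(t);W=cloud(c)
    m=(np.hypot(W[...,0]-.542,W[...,1]+.209)<.06)&(W[...,2]>.108)&(W[...,2]<.122)
    hsv=c['image'].astype(int); 
    v,u=np.nonzero(m); p=proj(c,u,v,.114)[:,:2]
    h=cv2.convexHull((p*1000).astype(np.float32))[:,0]
    A=np.c_[2*h,np.ones(len(h))];s=np.linalg.lstsq(A,(h**2).sum(1),rcond=None)[0]
    print(t,s[:2],np.sqrt(s[2]+s[:2]@s[:2]))
o=bot.get_obs();R=Rotation.from_quat(o['tool_rot']).as_matrix();print(R)
E
```

```text
padTL [ 0.5515 -0.2033  0.114 ]
padTR [ 0.5417 -0.2213  0.114 ]
spBR [ 0.5286 -0.2116  0.114 ]
spBL [ 0.5348 -0.1955  0.114 ]
L1 [ 0.5699 -0.2129  0.114 ]
L2 [ 0.5186 -0.1883  0.114 ]
R1 [ 0.5622 -0.231   0.114 ]
R2 [ 0.5133 -0.2077  0.114 ]
L2 L1 0.0569520178476966 -25.633537145567615
R2 R1 0.054144271945091096 -25.49198295866641
padTL padTR 0.020546805448563483 -118.59803953115743
spBL spBR 0.017247821758746534 -111.05283055944254
padT [ 0.546  -0.2223  0.114 ]
padB [ 0.5543 -0.2072  0.114 ]
spT [ 0.5305 -0.2145  0.114 ]
spB [ 0.5403 -0.1991  0.114 ]
[ 0.5428 -0.2108  0.114 ]
top0 [ 539.891  -209.5455] 47.020143276693936
scene0 [ 545.3126 -207.9287] 47.772260069293225
[[ 0.424  -0.9057 -0.0008]
 [-0.9057 -0.424   0.0017]
 [-0.0019 -0.     -1.    ]]
```

```bash
cat >> h.py <<'E'
def plan(tgt,yaw,n=8,smax=.05,rmax=8.5,sign=0,flat=True):
    """rows from measured pose to tgt (world TCP pos), tool-x yaw deg; sign forces turn direction (world)"""
    o=bot.get_obs();R=Rotation.from_quat(o['tool_rot']).as_matrix();p=np.array(o['eef_pos'])
    y0=np.degrees(np.arctan2(R[1,0],R[0,0])); dy=(yaw-y0+180)%360-180
    if sign and dy*sign<-1: dy+=360*sign
    rows=[]
    rot=dy;rem=np.array(tgt)-p;Rc=R.copy()
    k=max(n,int(np.ceil(np.linalg.norm(rem)/smax)))
    step=rem/k
    for i in range(n):
        r=np.clip(rot,-rmax,rmax); 
        s=Rc.T@step
        rows.append([round(float(x),4) for x in s]+[round(float(-r),2)])
        Rc=Rc@Rotation.from_euler('z',-r,degrees=True).as_matrix(); rot-=r
    print('now',p.round(4),'yaw',round(y0,2),'tilt',np.degrees(np.arccos(-R[2,2])).round(2),'rem',rem.round(4),round(dy,2),'t',o['clock'],'j',np.round(o['joint_pos'],2),'f',np.round(o['ft_force'],2),'w',round(o['grip_width'],4))
    print('end',(p+step*n).round(4)); print(rows)
    return rows
E
python3 -c "
from h import *
plan((.577,.235,.22),93,sign=1)"
```

```text
now [ 0.2118 -0.4524  0.2415] yaw -64.92 tilt 0.11 rem [ 0.3652  0.6874 -0.0215] 157.92 t 0.1 j [-1.13  0.24  0.    1.34  0.    1.57] f [0.26 0.8  0.5 ] w 0.0854
end [ 0.3944 -0.1087  0.2308]
[[-0.0292, -0.0389, 0.0014, -8.5], [-0.0232, -0.0428, 0.0014, -8.5], [-0.0166, -0.0457, 0.0014, -8.5], [-0.0096, -0.0477, 0.0014, -8.5], [-0.0025, -0.0486, 0.0014, -8.5], [0.0047, -0.0484, 0.0014, -8.5], [0.0118, -0.0472, 0.0014, -8.5], [0.0187, -0.0449, 0.0014, -8.5]]
```

Call:
{"api": "send_rows", "payload": {
  "increments": [
    [[-0.0292,-0.0389,0.0014,-8.5],[-0.0232,-0.0428,0.0014,-8.5],[-0.0166,-0.0457,0.0014,-8.5],[-0.0096,-0.0477,0.0014,-8.5],[-0.0025,-0.0486,0.0014,-8.5],[0.0047,-0.0484,0.0014,-8.5],[0.0118,-0.0472,0.0014,-8.5],[0.0187,-0.0449,0.0014,-8.5]]
  ],
  "hand": 0
}}

```text
clock: 0.9
eef_pos: [0.3921, -0.1011, 0.2268]
tool_rot: [0.999, 0.034, -0.001, -0.002]
ft_force: [1.5, -1.3, 0.3]
grip_width: 0.0428
```

```bash
python3 -c "
from h import *
plan((.577,.235,.22),93,sign=1)"
```

```text
now [ 0.3921 -0.1011  0.2268] yaw 3.84 tilt 0.25 rem [ 0.1849  0.3361 -0.0068] 89.16 t 0.9 j [-0.25  0.06 -0.25  1.26  0.    1.25] f [ 1.5  -1.27  0.33] w 0.0428
end [0.577 0.235 0.22 ]
[[0.0259, -0.0404, 0.0009, -8.5], [0.0316, -0.0361, 0.0009, -8.5], [0.0366, -0.031, 0.0009, -8.5], [0.0407, -0.0253, 0.0009, -8.5], [0.044, -0.019, 0.0009, -8.5], [0.0464, -0.0123, 0.0009, -8.5], [0.0477, -0.0053, 0.0009, -8.5], [0.0479, 0.0018, 0.0009, -8.5]]
```

Call:
{"api": "send_rows", "payload": {
  "increments": [
    [[0.0259,-0.0404,0.0009,-8.5],[0.0316,-0.0361,0.0009,-8.5],[0.0366,-0.031,0.0009,-8.5],[0.0407,-0.0253,0.0009,-8.5],[0.044,-0.019,0.0009,-8.5],[0.0464,-0.0123,0.0009,-8.5],[0.0477,-0.0053,0.0009,-8.5],[0.0479,0.0018,0.0009,-8.5]]
  ]
}}

```text
clock: 1.7
eef_pos: [0.5773, 0.2523, 0.2162]
tool_rot: [0.806, 0.592, -0.003, -0.002]
ft_force: [1.3, -0.6, 0.2]
grip_width: 0.0431
```

```bash
python3 -c "
from h import *
plan((.577,.235,.16),93,sign=0)
"
```

```text
now [0.5773 0.2523 0.2162] yaw 72.63 tilt 0.39 rem [-0.0003 -0.0173 -0.0562] 20.37 t 1.7 j [0.41 0.52 0.35 1.41 0.   0.71] f [ 1.25 -0.57  0.23] w 0.0431
end [0.577 0.235 0.16 ]
[[-0.0021, 0.0007, 0.007, -8.5], [-0.0021, 0.0003, 0.007, -8.5], [-0.0022, 0.0, 0.007, -3.37], [-0.0022, -0.0001, 0.007, -0.0], [-0.0022, -0.0001, 0.007, -0.0], [-0.0022, -0.0001, 0.007, -0.0], [-0.0022, -0.0001, 0.007, -0.0], [-0.0022, -0.0001, 0.007, -0.0]]
```

Call:
{"api": "send_rows", "payload": {
  "increments": [
    [[-0.005,0.0007,0.003,-8.5],[-0.005,0.0003,0.004,-8.5],[-0.004,0.0,0.008,-3.4],[-0.0022,-0.0001,0.009,0],[-0.001,-0.0001,0.009,0],[0,0,0.009,0],[0,0,0.008,0],[0,0,0.004,0]]
  ]
}}

```text
clock: 2.5
eef_pos: [0.5754, 0.2425, 0.1499]
tool_rot: [0.686, 0.728, -0.006, -0.005]
ft_force: [-0.8, -0.2, -0.3]
grip_width: 0.0422
```

```bash
python3 -c "
from h import *
plan((.577,.235,.104),93,sign=0)
snap('scene','s1');snap('top','t1')
crop('s1','s1c',270,180,400,300,6);crop('t1','t1c',90,140,190,230,7)
"
```

```text
now [0.5754 0.2425 0.1499] yaw 93.43 tilt 0.95 rem [ 0.0016 -0.0075 -0.0459] -0.43 t 2.5 j [0.4  0.55 0.22 1.26 0.   0.34] f [-0.79 -0.25 -0.33] w 0.0422
end [0.577 0.235 0.104]
[[-0.0009, 0.0002, 0.0057, 0.43], [-0.0009, 0.0002, 0.0057, -0.0], [-0.0009, 0.0002, 0.0057, -0.0], [-0.0009, 0.0002, 0.0057, -0.0], [-0.0009, 0.0002, 0.0057, -0.0], [-0.0009, 0.0002, 0.0057, -0.0], [-0.0009, 0.0002, 0.0057, -0.0], [-0.0009, 0.0002, 0.0057, -0.0]]
```

View pics/s1c.png

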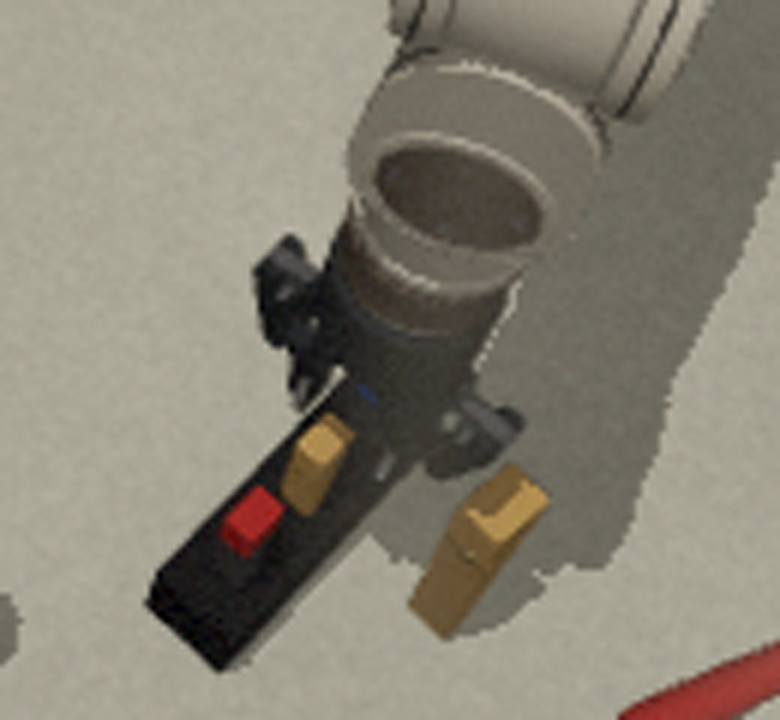

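View pics/t1c.png

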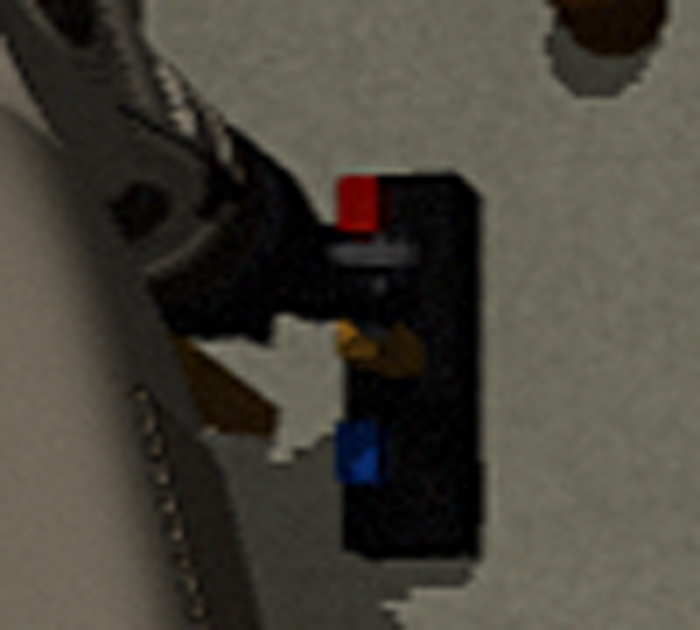

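Call:
{"api": "send_rows", "payload": {
  "increments": [
    [[-0.003,0.0005,0.002,0.4],[-0.003,0.0005,0.004,0],[-0.0015,0.0005,0.006,0],[0,0,0.008,0],[0,0,0.008,0],[0,0,0.008,0],[0,0,0.006,0],[0,0,0.004,0]]
  ]
}}

```text
clock: 3.4
eef_pos: [0.5779, 0.2347, 0.1021]
tool_rot: [0.689, 0.725, -0.005, -0.004]
ft_force: [-0.1, 0.1, -1.4]
grip_width: 0.0425
```

```bash
python3 -c "
from h import *
plan((.578,.235,.104),93,sign=0)
print(Rotation.from_quat(bot.get_obs()['tool_rot']).as_matrix().round(4))
"
```

```text
now [0.5779 0.2347 0.1021] yaw 92.97 tilt 0.76 rem [0.0001 0.0003 0.0019] 0.03 t 3.4 j [0.38 0.58 0.15 1.15 0.   0.33] f [-0.1   0.14 -1.36] w 0.0425
end [0.578 0.235 0.104]
[[0.0, 0.0, -0.0002, -0.03], [0.0, 0.0, -0.0002, -0.0], [0.0, 0.0, -0.0002, -0.0], [0.0, 0.0, -0.0002, -0.0], [0.0, 0.0, -0.0002, -0.0], [0.0, 0.0, -0.0002, -0.0], [0.0, 0.0, -0.0002, -0.0], [0.0, 0.0, -0.0002, -0.0]]
[[-5.180e-02  9.986e-01 -1.320e-02]
 [ 9.987e-01  5.170e-02 -1.100e-03]
 [-4.000e-04 -1.320e-02 -9.999e-01]]
```

Call:
{"api": "send_rows", "payload": {
  "increments": [
    [[0,0,-0.001,0],[0,0,-0.001,0],[0,0,0,0],[0,0,0,0],[0,0,0,0],[0,0,0,0],[0,0,0,0],[0,0,0,0]]
  ],
  "hand": 1
}}

```text
clock: 4.2
eef_pos: [0.577, 0.2346, 0.1028]
tool_rot: [0.688, 0.725, -0.006, -0.005]
ft_force: [0.7, -0.4, -2.9]
grip_width: 0.0171
```

```bash
python3 -c "
from h import *
plan((.578,.235,.22),93,sign=0)
snap('scene','s2')
crop('s2','s2c',270,180,400,300,6)
"
```

```text
now [0.577  0.2346 0.1028] yaw 92.99 tilt 0.9 rem [0.001  0.0004 0.1172] 0.01 t 4.2 j [0.38 0.58 0.15 1.15 0.   0.33] f [ 0.65 -0.44 -2.87] w 0.0171
end [0.578 0.235 0.22 ]
[[0.0, -0.0001, -0.0146, -0.01], [0.0, -0.0001, -0.0146, -0.0], [0.0, -0.0001, -0.0146, -0.0], [0.0, -0.0001, -0.0146, -0.0], [0.0, -0.0001, -0.0146, -0.0], [0.0, -0.0001, -0.0146, -0.0], [0.0, -0.0001, -0.0146, -0.0], [0.0, -0.0001, -0.0146, -0.0]]
```

View pics/s2c.png

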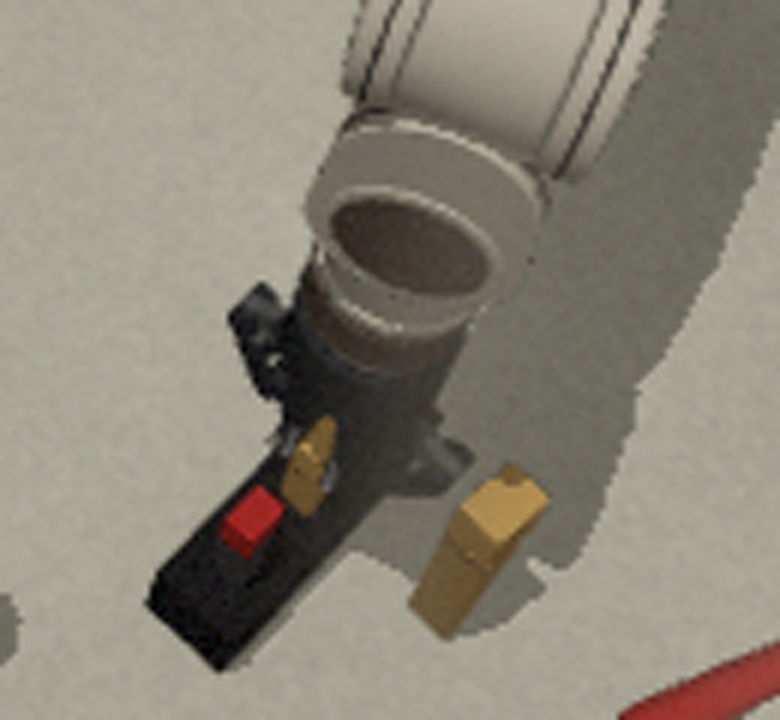

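Call:
{"api": "send_rows", "payload": {
  "increments": [
    [[0,0,-0.006,0],[0,0,-0.012,0],[0,0,-0.02,0],[0,0,-0.025,0],[0,0,-0.025,0],[0,0,-0.025,0],[0,0,-0.02,0],[0,0,-0.012,0]]
  ]
}}

```text
clock: 5.05
eef_pos: [0.5782, 0.2344, 0.2575]
tool_rot: [0.688, 0.725, -0.007, -0.005]
ft_force: [0.5, 0.7, -2.1]
grip_width: 0.0173
```

```bash
python3 -c "
from h import *
plan((.542,-.209,.25),63.5,n=16,sign=0)
snap('scene','s3')
crop('s3','s3c',270,160,400,280,6)
"
```

```text
now [0.5782 0.2344 0.2575] yaw 92.99 tilt 0.97 rem [-0.0362 -0.4434 -0.0075] -29.49 t 5.05 j [0.38 0.51 0.43 1.51 0.   0.33] f [ 0.51  0.72 -2.14] w 0.0173
end [ 0.542 -0.209  0.25 ]
[[-0.0276, -0.0037, 0.0006, 8.5], [-0.0278, 0.0004, 0.0006, 8.5], [-0.0274, 0.0045, 0.0006, 8.5], [-0.0265, 0.0085, 0.0006, 3.99], [-0.0258, 0.0103, 0.0006, -0.0], [-0.0258, 0.0103, 0.0006, -0.0], [-0.0258, 0.0103, 0.0006, -0.0], [-0.0258, 0.0103, 0.0006, -0.0], [-0.0258, 0.0103, 0.0006, -0.0], [-0.0258, 0.0103, 0.0006, -0.0], [-0.0258, 0.0103, 0.0006, -0.0], [-0.0258, 0.0103, 0.0006, -0.0], [-0.0258, 0.0103, 0.0006, -0.0], [-0.0258, 0.0103, 0.0006, -0.0], [-0.0258, 0.0103, 0.0006, -0.0], [-0.0258, 0.0103, 0.0006, -0.0]]
```

View pics/s3c.png

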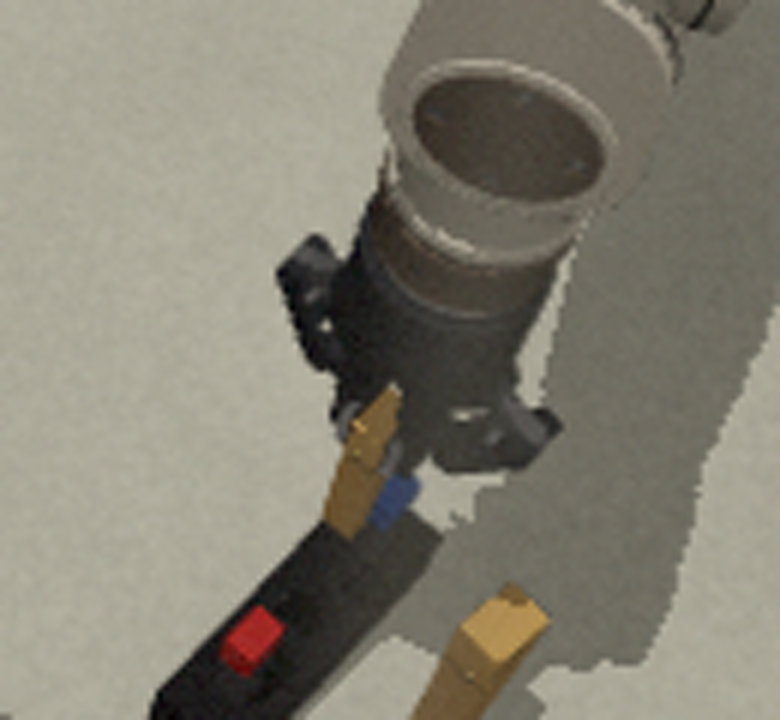

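Call:
{"api": "send_rows", "payload": {
  "increments": [
    [[-0.0276,-0.0037,0.0006,8.5],[-0.0278,0.0004,0.0006,8.5],[-0.0274,0.0045,0.0006,8.5],[-0.0265,0.0085,0.0006,4.0],[-0.0258,0.0103,0.0006,0],[-0.0258,0.0103,0.0006,0],[-0.0258,0.0103,0.0006,0],[-0.0258,0.0103,0.0006,0]]
  ]
}}

```text
clock: 5.9
eef_pos: [0.558, 0.0103, 0.2599]
tool_rot: [0.853, 0.522, -0.001, -0.002]
ft_force: [0.3, -0.4, -2.3]
grip_width: 0.0173
```

```bash
python3 -c "
from h import *
plan((.542,-.209,.245),63.5,n=8,sign=0)
"
```

```text
now [0.558  0.0103 0.2599] yaw 62.87 tilt 0.29 rem [-0.016  -0.2193 -0.0149] 0.63 t 5.9 j [0.02 0.36 0.21 1.43 0.   0.49] f [ 0.27 -0.42 -2.28] w 0.0173
end [ 0.542 -0.209  0.245]
[[-0.0253, 0.0107, 0.0018, -0.63], [-0.0254, 0.0105, 0.0018, -0.0], [-0.0254, 0.0105, 0.0018, -0.0], [-0.0254, 0.0105, 0.0018, -0.0], [-0.0254, 0.0105, 0.0018, -0.0], [-0.0254, 0.0105, 0.0018, -0.0], [-0.0254, 0.0105, 0.0018, -0.0], [-0.0254, 0.0105, 0.0018, -0.0]]
```

Call:
{"api": "send_rows", "payload": {
  "increments": [
    [[-0.032,0.0132,0.002,-0.6],[-0.032,0.0132,0.002,0],[-0.032,0.0132,0.002,0],[-0.032,0.0132,0.002,0],[-0.03,0.0125,0.002,0],[-0.022,0.009,0.002,0],[-0.012,0.005,0.001,0],[-0.003,0.001,0,0]]
  ]
}}

```text
clock: 6.7
eef_pos: [0.5393, -0.2112, 0.2491]
tool_rot: [0.851, 0.525, -0.0, -0.001]
ft_force: [0.2, 0.3, -2.4]
grip_width: 0.0172
```

```bash
python3 -c "
from h import *
plan((.542,-.209,.23),63.5,n=8,sign=0)
snap('scene','s4');snap('top','t4')
crop('s4','s4c',190,80,290,180,7)
crop('t4','t4c',240,150,330,240,7)
"
```

```text
now [ 0.5393 -0.2112  0.2491] yaw 63.27 tilt 0.09 rem [ 0.0027  0.0022 -0.0191] 0.23 t 6.7 j [-0.37  0.4   0.25  1.42  0.    0.09] f [ 0.24  0.32 -2.45] w 0.0172
end [ 0.542 -0.209  0.23 ]
[[0.0004, 0.0002, 0.0024, -0.23], [0.0004, 0.0002, 0.0024, -0.0], [0.0004, 0.0002, 0.0024, -0.0], [0.0004, 0.0002, 0.0024, -0.0], [0.0004, 0.0002, 0.0024, -0.0], [0.0004, 0.0002, 0.0024, -0.0], [0.0004, 0.0002, 0.0024, -0.0], [0.0004, 0.0002, 0.0024, -0.0]]
```

View pics/s4c.png

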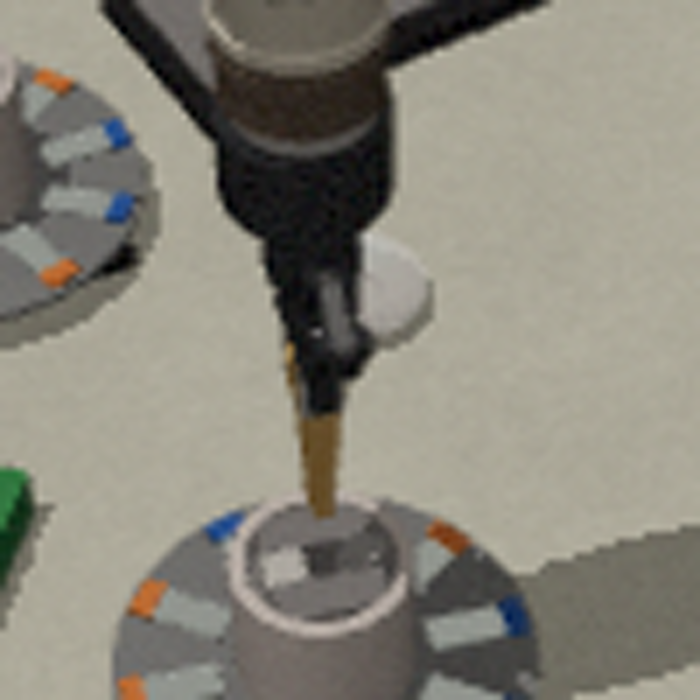

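View pics/t4c.png

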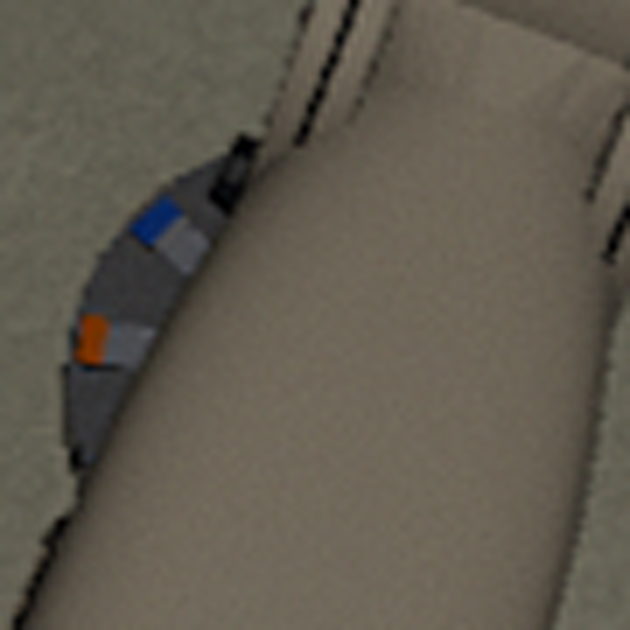

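```bash
python3 -c "
from h import *
crop('s4','s4d',218,124,258,172,16)
c=load('s4');w=cloud(c)
for v in range(138,156,2): print(v,[w[v,u].round(3).tolist() for u in range(232,241)])
"
```

```text
138 [[0.55, -0.216, 0.227], [0.556, -0.202, 0.244], [0.557, -0.196, 0.249], [0.556, -0.192, 0.253], [0.552, -0.193, 0.248], [0.549, -0.19, 0.248], [0.546, -0.189, 0.248], [0.405, -0.355, 0.001], [0.402, -0.352, 0.001]]
140 [[0.433, -0.366, 0.001], [0.553, -0.206, 0.229], [0.55, -0.205, 0.227], [0.546, -0.205, 0.224], [0.544, -0.202, 0.225], [0.541, -0.201, 0.224], [0.538, -0.199, 0.223], [0.412, -0.347, -0.0], [0.406, -0.348, -0.005]]
142 [[0.438, -0.361, -0.004], [0.553, -0.207, 0.218], [0.55, -0.205, 0.217], [0.547, -0.204, 0.215], [0.544, -0.203, 0.214], [0.541, -0.201, 0.213], [0.54, -0.197, 0.216], [0.417, -0.341, -0.003], [0.416, -0.335, 0.001]]
144 [[0.446, -0.351, -0.002], [0.55, -0.212, 0.201], [0.551, -0.205, 0.208], [0.547, -0.205, 0.204], [0.547, -0.2, 0.209], [0.542, -0.201, 0.204], [0.539, -0.199, 0.204], [0.424, -0.333, -0.003], [0.423, -0.328, 0.001]]
146 [[0.456, -0.339, 0.004], [0.547, -0.216, 0.185], [0.551, -0.205, 0.198], [0.548, -0.204, 0.196], [0.545, -0.202, 0.196], [0.541, -0.202, 0.193], [0.436, -0.325, 0.0], [0.432, -0.323, -0.0], [0.43, -0.32, 0.001]]
148 
[... 163 characters left out ...]
, [0.44, -0.315, 0.0], [0.438, -0.311, 0.003]]
150 [[0.524, -0.253, 0.111], [0.523, -0.248, 0.115], [0.553, -0.204, 0.179], [0.548, -0.206, 0.173], [0.546, -0.202, 0.176], [0.542, -0.201, 0.173], [0.509, -0.236, 0.115], [0.51, -0.23, 0.121], [0.506, -0.23, 0.118]]
152 [[0.529, -0.247, 0.11], [0.524, -0.248, 0.105], [0.547, -0.212, 0.157], [0.551, -0.201, 0.17], [0.545, -0.204, 0.162], [0.545, -0.199, 0.166], [0.514, -0.231, 0.112], [0.511, -0.229, 0.112], [0.508, -0.228, 0.11]]
154 [[0.537, -0.237, 0.115], [0.534, -0.235, 0.113], [0.531, -0.234, 0.112], [0.529, -0.23, 0.114], [0.524, -0.23, 0.11], [0.524, -0.225, 0.114], [0.522, -0.222, 0.116], [0.517, -0.223, 0.111], [0.517, -0.217, 0.116]]
```

View pics/s4d.png

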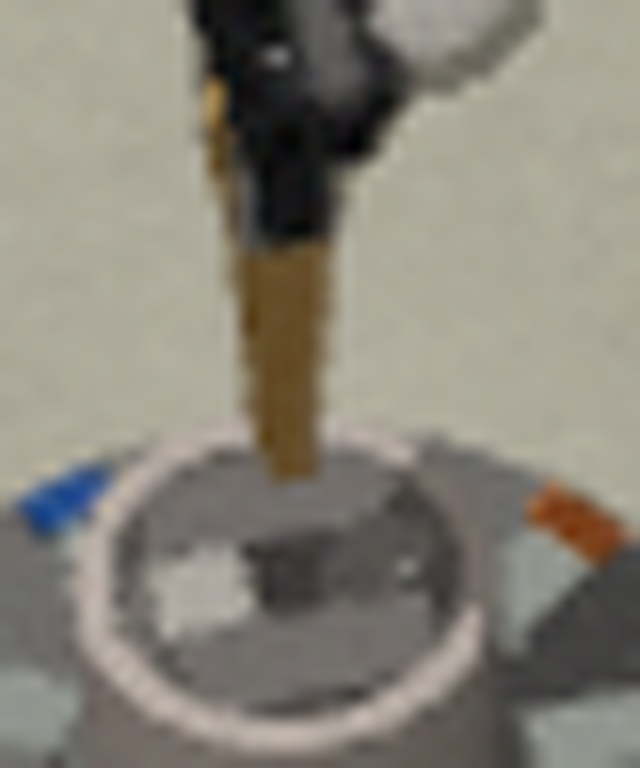

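```bash
python3 -c "
from h import *
c=load('s4')
o=np.array([.5393,-.2112]);ky=np.array([np.cos(np.radians(63.4)),np.sin(np.radians(63.4))]);kx=np.array([ky[1],-ky[0]])
def P(x,y,z): 
    q=o+kx*x+ky*y; return [q[0],q[1],z]
tz=.1563
pts=[P(-.005,.009,tz),P(0,.009,tz),P(.005,.009,tz),P(-.0085,.009,tz+.056),P(.0085,.009,tz+.056)]
px=topix(c,pts); print(((px-[218,124])+.5)*16-.5)
# hub model: nominal centre candidates
for h in((.542,-.209),(.5453,-.2079),(.54,-.2095)):
    h=np.array(h)
    q=[np.r_[h+kx*x+ky*y,z] for x,y,z in((0,0,.114),(.0085,.011,.114),(.0085,-.011,.114),(-.0085,.011,.117),(-.0085,-.011,.117))]
    print(h,((topix(c,q)-[218,124]+.5)*16-.5).round(0).tolist())
"
```

```text
[[326.99709271 466.1486361 ]
 [304.39625567 470.91122354]
 [281.76747621 475.67969917]
 [336.95158648 290.85495129]
 [257.03160903 307.3177137 ]]
[ 0.542 -0.209] [[297.0, 574.0], [272.0, 620.0], [248.0, 544.0], [346.0, 595.0], [322.0, 520.0]]
[ 0.5453 -0.2079] [[289.0, 584.0], [263.0, 631.0], [239.0, 554.0], [338.0, 606.0], [313.0, 530.0]]
[ 0.54   -0.2095] [[302.0, 567.0], [277.0, 614.0], [253.0, 538.0], [352.0, 589.0], [327.0, 513.0]]
```

Call:
{"api": "send_rows", "payload": {
  "increments": [
    [[0.001,0.0004,0.005,0],[0.0008,0.0003,0.007,0],[0,0,0.007,0],[0,0,0.006,0],[0,0,0.004,0],[0,0,0.002,0],[0,0,0.001,0],[0,0,0,0]]
  ]
}}

```text
clock: 7.6
eef_pos: [0.5417, -0.2027, 0.2139]
tool_rot: [0.849, 0.528, -0.0, -0.002]
ft_force: [0.6, 0.3, -1.0]
grip_width: 0.0173
```

```bash
python3 -c "
from h import *
plan((.5405,-.21,.2148),63.5,n=8,sign=0)
c=snap('scene','s5')
crop('s5','s5d',218,124,258,172,16)
p=bot.get_obs();o=p['eef_pos'][:2];tz=p['eef_pos'][2]-.0928
ky=np.array([np.cos(np.radians(63.4)),np.sin(np.radians(63.4))]);kx=np.array([ky[1],-ky[0]])
pts=[np.r_[o+kx*x+ky*y,tz+z] for x,y,z in((-.005,.009,0),(0,.009,0),(.005,.009,0),(0,0,0))]
print(((topix(c,pts)-[218,124])+.5)*16-.5)
"
```

```text
now [ 0.5417 -0.2027  0.2139] yaw 63.8 tilt 0.25 rem [-0.0012 -0.0073  0.0009] -0.3 t 7.6 j [-0.36  0.41  0.17  1.34  0.    0.1 ] f [ 0.55  0.3  -0.96] w 0.0173
end [ 0.5405 -0.21    0.2148]
[[-0.0009, 0.0003, -0.0001, 0.3], [-0.0009, 0.0003, -0.0001, -0.0], [-0.0009, 0.0003, -0.0001, -0.0], [-0.0009, 0.0003, -0.0001, -0.0], [-0.0009, 0.0003, -0.0001, -0.0], [-0.0009, 0.0003, -0.0001, -0.0], [-0.0009, 0.0003, -0.0001, -0.0], [-0.0009, 0.0003, -0.0001, -0.0]]
[[347.66422646 596.07309732]
 [325.5199085  600.82081114]
 [303.34875072 605.57427938]
 [315.38206589 569.49560362]]
```

View pics/s5d.png

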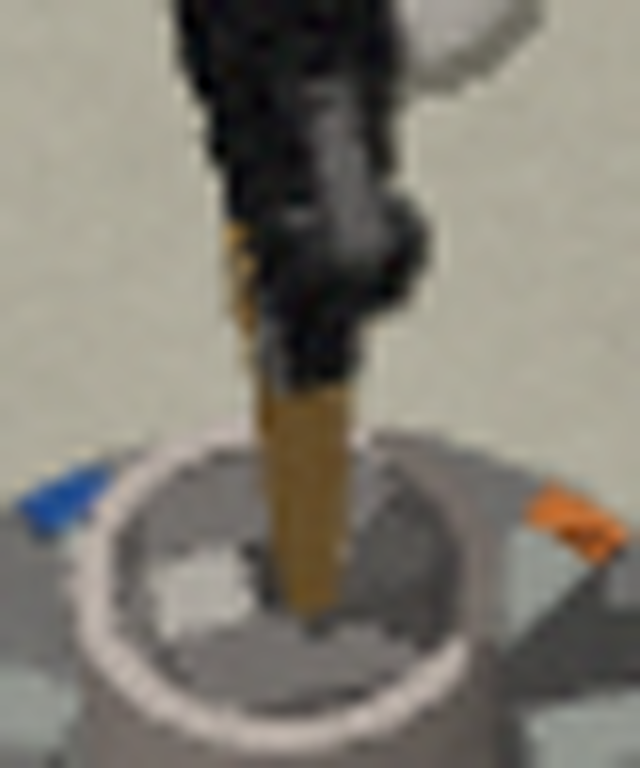

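```bash
python3 -c "
from h import *
for t,pts in (('top0',dict(pad=(415,240),padU=(400,200),spin=(330,430),Lhalf=(260,260),Rhalf=(490,400),ringT=(380,95),ringB=(370,575),ringL=(135,340),ringR=(620,330))),):
    c=load(t);w=cloud(c)
    for k,(a,b) in pts.items():
        u=int(round(265+a/17-.5));v=int(round(180+b/17-.5)); print(t,k,w[v-1:v+2,u-1:u+2,2].round(4).ravel(), np.median(w[v-1:v+2,u-1:u+2,2]))
c=load('scene0');w=cloud(c)
for k,(a,b) in dict(pad=(250,265),spin=(480,205),far=(330,130),near=(380,330),rT=(360,50),rB=(350,440),rL=(115,260),rR=(600,240)).items():
    u=int(round(218+a/20-.5));v=int(round(148+b/20-.5)); print(k,np.median(w[v-1:v+2,u-1:u+2,2]).round(4),w[v-1:v+2,u-1:u+2,2].round(4).ravel())
"
```

```text
top0 pad [0.1129 0.1113 0.1136 0.1149 0.1115 0.1081 0.1142 0.116  0.1125] 0.11293927658350578
top0 padU [0.115  0.1129 0.1147 0.116  0.1106 0.1126 0.113  0.1131 0.1089] 0.11295293994932876
top0 spin [0.1178 0.1186 0.1198 0.1146 0.1124 0.1139 0.116  0.1179 0.1173] 0.11733590257249027
top0 Lhalf [0.1114 0.1136 0.1121 0.1109 0.1099 0.1108 0.1104 0.1101 0.1088] 0.11084832164422931
top0 Rhalf [0.1127 0.1093 0.1089 0.1142 0.1123 0.1078 0.1142 0.1128 0.1101] 0.11230414955251877
top0 ringT [0.1184 0.1109 0.1117 0.1131 0.1133 0.115  0.115  0.1146 0.1146] 0.11456988285212977
top0 ringB [0.1156 0.11   0.1147 0.1117 0.1108 0.1118 0.1119 0.1136 0.1135] 0.11190295966651442
top0 ringL [0.0939 0.1118 0.1066 0.1027 0.1145 0.1154 0.0967 0.1131 0.1128] 0.11183715375463255
top0 ringR [0.1124 0.1138 0.1144 0.1132 0.1143 0.1119 0.1114 0.1134 0.1131] 0.11315773640572524
pad 0.1134 [0.1148 0.1124 0.115  0.1118 0.1134 0.1157 0.1122 0.112  0.1156]
spin 0.116 [0.1139 0.1151 0.1159 0.1158 0.1198 0.1198 0.1183 0.1178 0.116 ]
far 0.1123 [0.1142 0.1119 0.1133 0.1112 0.1115 0.1123 0.1139 0.1125 0.1121]
near 0.1135 [0.1147 0.1101 0.1101 0.1135 0.1114 0.1129 0.1141 0.1137 0.1164]
rT 0.1133 [-0.0009  0.     -0.0025  0.1161  0.1145  0.116   0.1123  0.1133  0.1142]
rB 0.1125 [0.1136 0.1142 0.1121 0.1153 0.1118 0.1126 0.1125 0.1086 0.1067]
rL 0.1127 [0.0251 0.1134 0.116  0.1104 0.1126 0.1127 0.0285 0.1134 0.1131]
rR 0.1111 [0.1128 0.1126 0.0308 0.1108 0.1155 0.028  0.1111 0.1137 0.0267]
```

Call:
{"api": "send_rows", "payload": {
  "increments": [
    [[-0.002,0.0004,0,0.3],[-0.002,0.0004,0,0],[-0.0015,0.0004,0,0],[-0.001,0,0,0],[0,0,0,0],[0,0,0,0],[0,0,0,0],[0,0,0,0]]
  ]
}}

```text
clock: 8.45
eef_pos: [0.5402, -0.2105, 0.2152]
tool_rot: [0.851, 0.526, 0.001, -0.001]
ft_force: [0.4, 0.3, -2.6]
grip_width: 0.0171
```

```bash
cat > look.py <<'E'
from h import *
import sys
t=sys.argv[1]
c=snap('scene',t)
crop(t,t+'d',218,124,258,172,16)
p=bot.get_obs();o=p['eef_pos'][:2];tz=p['eef_pos'][2]-.0928
plan((.5405,-.21,.2148),63.5,n=8,sign=0)
ky=np.array([np.cos(np.radians(63.4)),np.sin(np.radians(63.4))]);kx=np.array([ky[1],-ky[0]])
print('ky,kx of tcp',o@ky,o@kx)
pts=[np.r_[o+kx*x+ky*y,tz+z] for x,y,z in((-.005,.009,0),(0,.009,0),(.005,.009,0),(0,0,0))]
print(((topix(c,pts)-[218,124])+.5)*16-.5)
E
python3 look.py s6
```

```text
now [ 0.5402 -0.2105  0.2152] yaw 63.41 tilt 0.15 rem [ 0.0003  0.0005 -0.0004] 0.09 t 8.5 j [-0.37  0.41  0.18  1.34  0.    0.09] f [ 0.16  0.76 -2.32] w 0.0171
end [ 0.5405 -0.21    0.2148]
[[0.0001, 0.0, 0.0001, -0.09], [0.0001, 0.0, 0.0001, -0.0], [0.0001, 0.0, 0.0001, -0.0], [0.0001, 0.0, 0.0001, -0.0], [0.0001, 0.0, 0.0001, -0.0], [0.0001, 0.0, 0.0001, -0.0], [0.0001, 0.0, 0.0001, -0.0], [0.0001, 0.0, 0.0001, -0.0]]
ky,kx of tcp 0.05367582149453459 0.5773202953847916
[[329.49214458 568.14384739]
 [307.3857868  572.86419007]
 [285.25269447 577.59024135]
 [297.33954229 541.71475348]]
```

View pics/s6d.png

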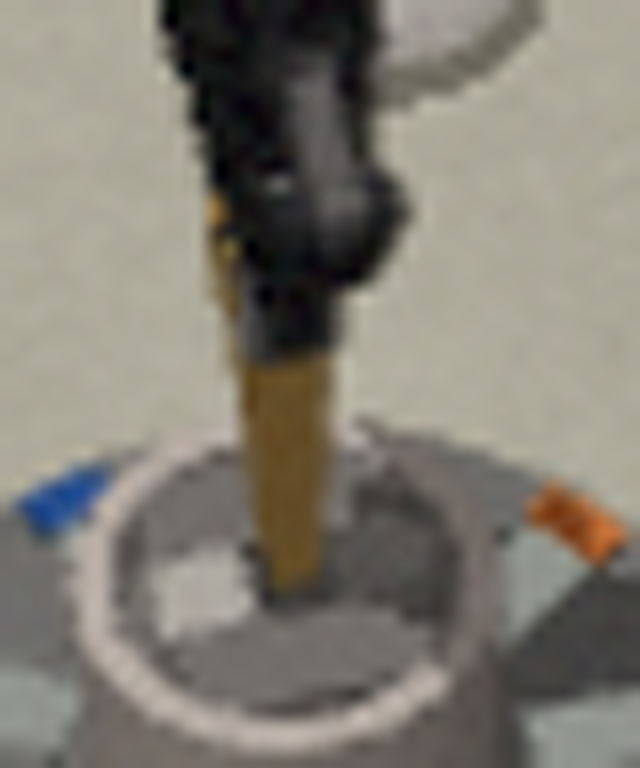

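Call:
{"api": "send_rows", "payload": {
  "increments": [
    [[0,0,0.0015,0],[0,0,0.0015,0],[0,0,0.0015,0],[0,0,0.0015,0],[0,0,0.0015,0],[0,0,0.0015,0],[0,0,0.0015,0],[0,0,0.001,0]]
  ]
}}

```text
clock: 9.3
eef_pos: [0.5402, -0.2102, 0.2025]
tool_rot: [0.851, 0.526, 0.001, -0.001]
ft_force: [-0.7, -0.1, -1.8]
grip_width: 0.017
```

```bash
python3 look.py s7
```

```text
now [ 0.5402 -0.2102  0.2023] yaw 63.43 tilt 0.17 rem [0.0003 0.0002 0.0125] 0.07 t 9.35 j [-0.37  0.42  0.15  1.31  0.    0.09] f [-0.16 -0.05 -2.58] w 0.0172
end [ 0.5405 -0.21    0.2148]
[[0.0, 0.0, -0.0016, -0.07], [0.0, 0.0, -0.0016, -0.0], [0.0, 0.0, -0.0016, -0.0], [0.0, 0.0, -0.0016, -0.0], [0.0, 0.0, -0.0016, -0.0], [0.0, 0.0, -0.0016, -0.0], [0.0, 0.0, -0.0016, -0.0], [0.0, 0.0, -0.0016, -0.0]]
ky,kx of tcp 0.05392035516507864 0.5770916160329697
[[332.13786318 604.86227533]
 [310.21762337 609.5652193 ]
 [288.2710955  614.27380331]
 [300.24419352 578.53577413]]
```

View pics/s7d.png

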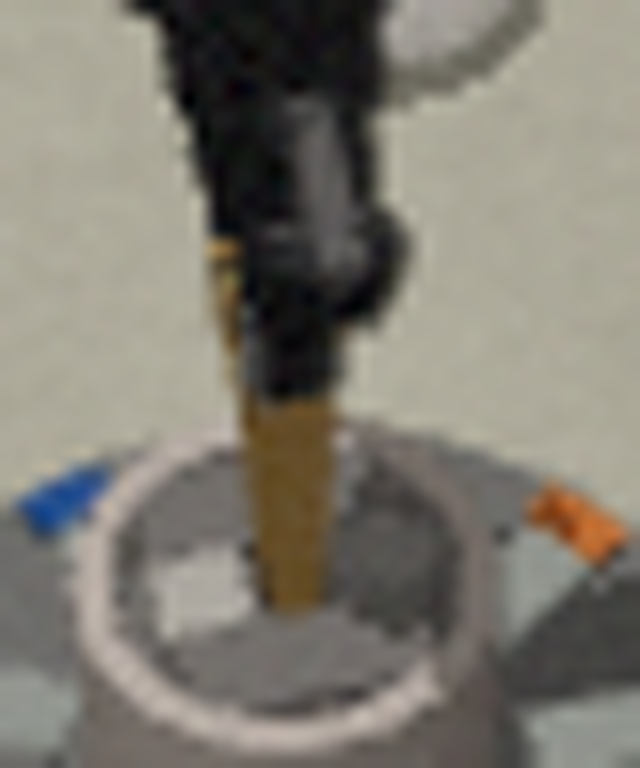

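Call:
{"api": "send_rows", "payload": {
  "increments": [
    [[0,0,0.0015,0],[0,0,0.0015,0],[0,0,0.0015,0],[0,0,0.0015,0],[0,0,0.0015,0],[0,0,0.0015,0],[0,0,0.0015,0],[0,0,0.0015,0]]
  ]
}}

```text
clock: 10.15
eef_pos: [0.5403, -0.2102, 0.1895]
tool_rot: [0.851, 0.526, 0.001, -0.001]
ft_force: [-0.3, 0.4, -1.7]
grip_width: 0.0168
```

```bash
python3 look.py s8
```

```text
now [ 0.5401 -0.2102  0.1892] yaw 63.43 tilt 0.17 rem [0.0004 0.0002 0.0256] 0.07 t 10.2 j [-0.37  0.43  0.13  1.28  0.    0.09] f [ 0.46 -0.11 -2.17] w 0.0169
end [ 0.5405 -0.21    0.2148]
[[0.0, 0.0, -0.0032, -0.07], [0.0, 0.0, -0.0032, -0.0], [0.0, 0.0, -0.0032, -0.0], [0.0, 0.0, -0.0032, -0.0], [0.0, 0.0, -0.0032, -0.0], [0.0, 0.0, -0.0032, -0.0], [0.0, 0.0, -0.0032, -0.0], [0.0, 0.0, -0.0032, -0.0]]
ky,kx of tcp 0.05393660806955618 0.5770602143594333
[[333.64853879 640.89882742]
 [311.9149495  645.58333111]
 [290.15551699 650.2734051 ]
 [302.01934128 614.68053916]]
```

View pics/s8d.png

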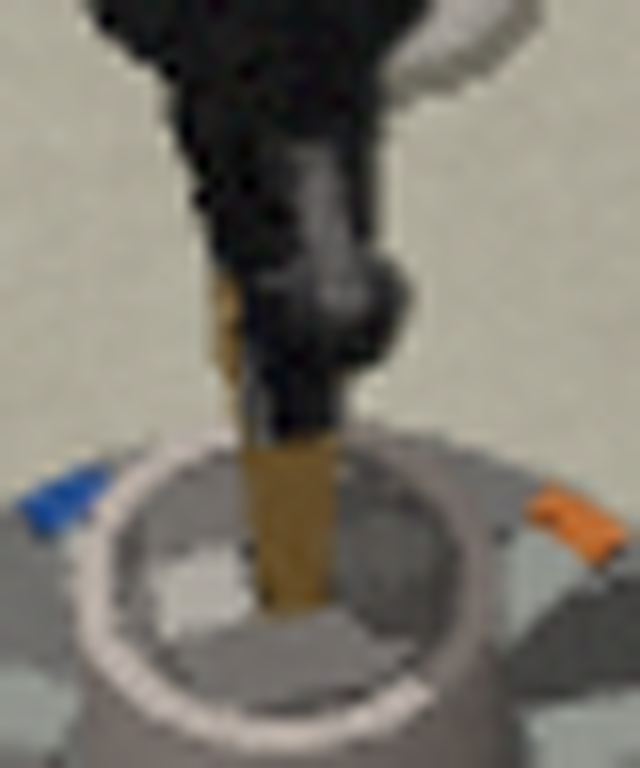

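Call:
{"api": "send_rows", "payload": {
  "increments": [
    [[0,0,0.0015,0],[0,0,0.0015,0],[0,0,0.0015,0],[0,0,0.0015,0],[0,0,0.0015,0],[0,0,0.0015,0],[0,0,0.0015,0],[0,0,0.0015,0]]
  ]
}}

```text
clock: 11.0
eef_pos: [0.5403, -0.2102, 0.1763]
tool_rot: [0.851, 0.526, 0.001, -0.001]
ft_force: [-0.1, -0.3, -2.6]
grip_width: 0.017
```

```bash
python3 look.py s9
```

```text
now [ 0.5401 -0.2101  0.1761] yaw 63.43 tilt 0.18 rem [0.0004 0.0001 0.0387] 0.07 t 11.05 j [-0.37  0.43  0.11  1.24  0.    0.09] f [-0.05 -0.16 -2.42] w 0.0171
end [ 0.5405 -0.21    0.2148]
[[0.0, 0.0, -0.0048, -0.07], [0.0, 0.0, -0.0048, -0.0], [0.0, 0.0, -0.0048, -0.0], [0.0, 0.0, -0.0048, -0.0], [0.0, 0.0, -0.0048, -0.0], [0.0, 0.0, -0.0048, -0.0], [0.0, 0.0, -0.0048, -0.0], [0.0, 0.0, -0.0048, -0.0]]
ky,kx of tcp 0.05395160876829742 0.5770193263624618
[[335.18253471 676.56213688]
 [313.63377317 681.22800874]
 [292.05960517 685.89938177]
 [303.81519379 650.4529906 ]]
```

Call:
{"api": "send_rows", "payload": {
  "increments": [
    [[0,0,0.001,0],[0,0,0.001,0],[0,0,0.001,0],[0,0,0.001,0],[0,0,0.001,0],[0,0,0.001,0],[0,0,0.001,0],[0,0,0.001,0]]
  ]
}}

```text
clock: 11.85
eef_pos: [0.5402, -0.2101, 0.1675]
tool_rot: [0.851, 0.526, 0.001, -0.001]
ft_force: [-0.3, -0.1, -2.0]
grip_width: 0.0168
```

```bash
cat > st.py <<'E'
from h import *
o=bot.get_obs();p=o['eef_pos'];f=o['ft_force']
ky=np.array([np.cos(np.radians(63.4)),np.sin(np.radians(63.4))]);kx=np.array([ky[1],-ky[0]])
R=Rotation.from_quat(o['tool_rot']).as_matrix()
print('t',o['clock'],'tipdepth mm',round((.114-(p[2]-.0928))*1e3,2),'z',p[2].round(4),'ky,kx',(p[:2]@ky).round(4),(p[:2]@kx).round(4),'F ky,kx,z',(f[:2]@ky).round(2),(f[:2]@kx).round(2),f[2].round(2),'T ky,kx',(o['ft_torque'][:2]@ky).round(3),(o['ft_torque'][:2]@kx).round(3),'tilt z',R[:,2].round(4),'w',round(o['grip_width'],4))
E
python3 st.py
```

```text
t 11.85 tipdepth mm 39.28 z 0.1675 ky,kx 0.054 0.5771 F ky,kx,z -0.25 -0.18 -1.99 T ky,kx 0.041 -0.014 tilt z [-3.0e-04  2.9e-03 -1.0e+00] w 0.0168
```

Call:
{"api": "send_rows", "payload": {
  "increments": [
    [[0,0,0.001,0],[0,0,0.001,0],[0,0,0.001,0],[0,0,0.001,0],[0,0,0.001,0],[0,0,0.001,0],[0,0,0.001,0],[0,0,0,0]]
  ]
}}

```text
clock: 12.65
eef_pos: [0.5401, -0.2101, 0.1597]
tool_rot: [0.851, 0.526, 0.001, -0.001]
ft_force: [0.1, 0.5, -3.0]
grip_width: 0.0167
```

```bash
python3 st.py
```

```text
t 12.65 tipdepth mm 47.12 z 0.1597 ky,kx 0.054 0.577 F ky,kx,z 0.47 -0.12 -2.96 T ky,kx -0.026 -0.016 tilt z [-7.e-04  3.e-03 -1.e+00] w 0.0167
```

Call:
{"api": "send_rows", "payload": {
  "increments": [
    [[0,0,0.0008,0],[0,0,0.0008,0],[0,0,0.0008,0],[0,0,0.0008,0],[0,0,0.0008,0],[0,0,0.0008,0],[0,0,0.0008,0],[0,0,0,0]]
  ]
}}

```text
clock: 13.45
eef_pos: [0.5402, -0.21, 0.1536]
tool_rot: [0.851, 0.526, 0.001, -0.001]
ft_force: [0.2, 0.7, -1.9]
grip_width: 0.0173
```

```bash
python3 st.py
```

```text
t 13.45 tipdepth mm 53.16 z 0.1536 ky,kx 0.0541 0.5771 F ky,kx,z 0.71 -0.17 -1.87 T ky,kx -0.042 -0.01 tilt z [-5.e-04  3.e-03 -1.e+00] w 0.0173
```

Call:
{"api": "send_rows", "payload": {
  "increments": [
    [[0,0,0.0008,0],[0,0,0.0008,0],[0,0,0.0008,0],[0,0,0.0008,0],[0,0,0.0008,0],[0,0,0.0008,0],[0,0,0.0008,0],[0,0,0,0]]
  ]
}}

```text
clock: 14.25
eef_pos: [0.5401, -0.21, 0.1475]
tool_rot: [0.851, 0.526, 0.001, -0.001]
ft_force: [-0.5, 0.1, -2.4]
grip_width: 0.0168
```

```bash
python3 st.py
```

```text
t 14.25 tipdepth mm 59.27 z 0.1475 ky,kx 0.0541 0.577 F ky,kx,z -0.18 -0.48 -2.35 T ky,kx -0.008 -0.016 tilt z [-5.e-04  3.e-03 -1.e+00] w 0.0168
```

Call:
{"api": "send_rows", "payload": {
  "increments": [
    [[0,0,0.0008,0],[0,0,0.0008,0],[0,0,0.0008,0],[0,0,0.0008,0],[0,0,0.0008,0],[0,0,0.0008,0],[0,0,0.0008,0],[0,0,0,0]]
  ]
}}

```text
clock: 15.05
eef_pos: [0.54, -0.2099, 0.1414]
tool_rot: [0.851, 0.526, 0.0, -0.002]
ft_force: [-0.1, -1.1, -1.6]
grip_width: 0.0171
```

```bash
python3 st.py; python3 look.py s10
```

```text
t 15.05 tipdepth mm 65.42 z 0.1414 ky,kx 0.0541 0.5769 F ky,kx,z -1.01 0.42 -1.61 T ky,kx 0.055 0.039 tilt z [-8.0e-04  3.2e-03 -1.0e+00] w 0.0171
now [ 0.54   -0.21    0.1414] yaw 63.43 tilt 0.19 rem [ 0.0005 -0.      0.0734] 0.07 t 15.1 j [-0.37  0.46  0.05  1.16  0.    0.09] f [-0.44 -0.11 -2.23] w 0.0169
end [ 0.5405 -0.21    0.2148]
[[0.0, 0.0, -0.0092, -0.07], [0.0, 0.0, -0.0092, -0.0], [0.0, 0.0, -0.0092, -0.0], [0.0, 0.0, -0.0092, -0.0], [0.0, 0.0, -0.0092, -0.0], [0.0, 0.0, -0.0092, -0.0], [0.0, 0.0, -0.0092, -0.0], [0.0, 0.0, -0.0092, -0.0]]
ky,kx of tcp 0.05405843361508603 0.5768508437579334
[[339.42411245 767.67793001]
 [318.34635562 772.29486118]
 [297.24428832 776.91711738]
 [308.72332166 741.85471842]]
```

View pics/s10d.png

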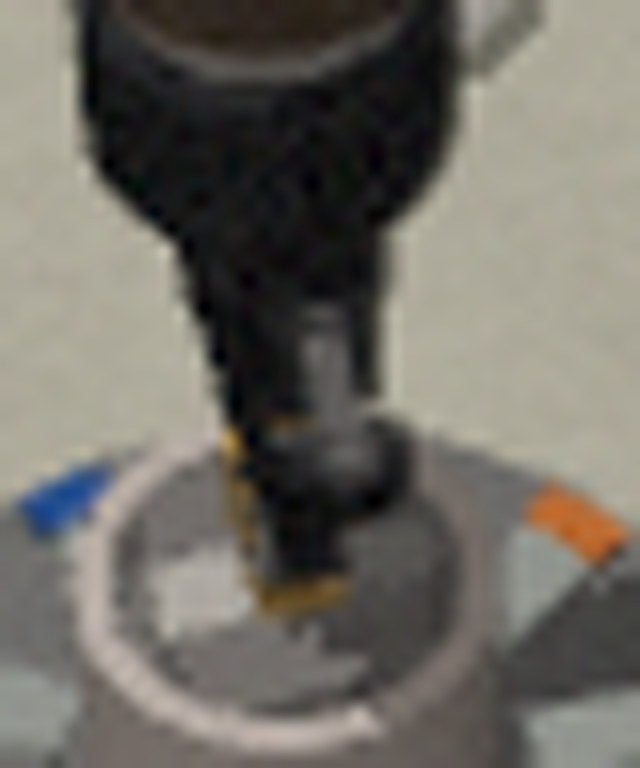

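Call:
{"api": "send_rows", "payload": {
  "increments": [
    [[0,0,0.0006,0],[0,0,0.0006,0],[0,0,0.0006,0],[0,0,0.0006,0],[0,0,0.0005,0],[0,0,0.0005,0],[0,0,0,0],[0,0,0,0]]
  ]
}}

```text
clock: 15.9
eef_pos: [0.5402, -0.21, 0.1386]
tool_rot: [0.851, 0.526, 0.001, -0.001]
ft_force: [0.9, -0.1, -0.3]
grip_width: 0.0169
```

```bash
python3 st.py
```

```text
t 15.9 tipdepth mm 68.18 z 0.1386 ky,kx 0.0541 0.5771 F ky,kx,z 0.28 0.89 -0.27 T ky,kx 0.241 0.047 tilt z [ 1.e-04  3.e-03 -1.e+00] w 0.0169
```

Call:
{"api": "send_rows", "payload": {
  "increments": [
    [[0,0.0003,0,0],[0,0.0002,0,0],[0,0,0.0005,0],[0,0,0.0005,0],[0,0,0.0005,0],[0,0,0,0],[0,0,0,0],[0,0,0,0]]
  ]
}}

```text
clock: 16.7
eef_pos: [0.5404, -0.2101, 0.1373]
tool_rot: [0.851, 0.525, 0.001, -0.002]
ft_force: [0.0, 0.9, -0.1]
grip_width: 0.0167
```

```bash
python3 st.py
```

```text
t 16.7 tipdepth mm 69.54 z 0.1373 ky,kx 0.0541 0.5772 F ky,kx,z 0.79 -0.38 -0.1 T ky,kx 0.441 0.072 tilt z [-5.0e-04  3.4e-03 -1.0e+00] w 0.0167
```

Call:
{"api": "send_rows", "payload": {
  "increments": [
    [[0,0,0.0005,0],[0,0,0.0005,0],[0,0,0.0005,0],[0,0,0.0005,0],[0,0,0,0],[0,0,0,0],[0,0,0,0],[0,0,0,0]]
  ]
}}

```text
clock: 17.5
eef_pos: [0.5405, -0.2101, 0.1359]
tool_rot: [0.851, 0.525, 0.001, -0.001]
ft_force: [-0.6, 0.9, 0.9]
grip_width: 0.0172
```

```bash
python3 st.py
```

```text
t 17.5 tipdepth mm 70.94 z 0.1359 ky,kx 0.0542 0.5774 F ky,kx,z 0.57 -0.91 0.95 T ky,kx 0.672 0.071 tilt z [ 2.0e-04  3.2e-03 -1.0e+00] w 0.0172
```

Call:
{"api": "send_rows", "payload": {
  "increments": [
    [[0,0,0,0],[0,0,0,0],[0,0,0,0],[0,0,0,0],[0,0,0,0],[0,0,-0.002,0],[0,0,-0.004,0],[0,0,-0.006,0]]
  ],
  "hand": -0.1
}}

```text
clock: 18.3
eef_pos: [0.5415, -0.2106, 0.1479]
tool_rot: [0.851, 0.526, 0.001, -0.0]
ft_force: [-0.7, -0.4, -0.6]
grip_width: 0.0471
```

```bash
python3 st.py; python3 look.py s11
```

```text
t 18.3 tipdepth mm 58.86 z 0.1479 ky,kx 0.0542 0.5784 F ky,kx,z -0.69 -0.49 -0.56 T ky,kx -0.001 0.004 tilt z [ 0.0018  0.0021 -1.    ] w 0.0471
now [ 0.5422 -0.2109  0.1494] yaw 63.43 tilt 0.24 rem [-0.0017  0.0009  0.0654] 0.07 t 18.35 j [-0.37  0.45  0.06  1.18  0.    0.09] f [ 0.01 -0.62  1.9 ] w 0.047
end [ 0.5405 -0.21    0.2148]
[[0.0, -0.0002, -0.0082, -0.07], [0.0, -0.0002, -0.0082, -0.0], [0.0, -0.0002, -0.0082, -0.0], [0.0, -0.0002, -0.0082, -0.0], [0.0, -0.0002, -0.0082, -0.0], [0.0, -0.0002, -0.0082, -0.0], [0.0, -0.0002, -0.0082, -0.0], [0.0, -0.0002, -0.0082, -0.0]]
ky,kx of tcp 0.05422285540830312 0.5792293258692075
[[328.75857738 749.85869968]
 [307.56119891 754.49015395]
 [286.33924035 759.12697876]
 [297.92607684 723.95201256]]
```

View pics/s11d.png

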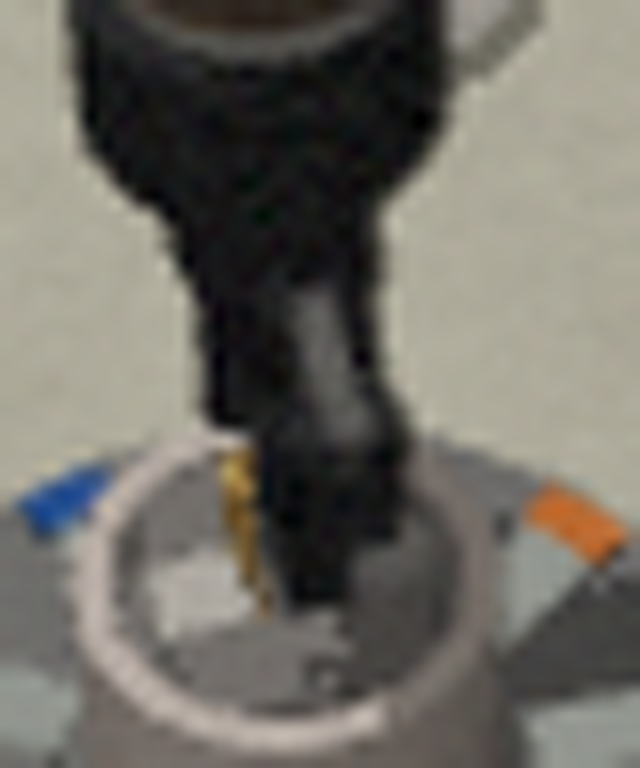

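Call:
{"api": "send_rows", "payload": {
  "increments": [
    [[0,0,-0.006,0],[0,0,-0.009,0],[0,0,-0.009,0],[0,0,-0.008,0],[0,-0.0008,-0.004,0],[0,-0.0006,0,0],[0,0,0,0],[0,0,0,0]]
  ],
  "hand": -0.1
}}

```text
clock: 19.15
eef_pos: [0.5415, -0.2106, 0.1907]
tool_rot: [0.851, 0.526, 0.003, 0.002]
ft_force: [0.2, -0.3, -0.1]
grip_width: 0.0468
```

```bash
python3 st.py; python3 look.py s12
```

```text
t 19.15 tipdepth mm 16.08 z 0.1907 ky,kx 0.0542 0.5785 F ky,kx,z -0.14 0.28 -0.13 T ky,kx 0.028 0.025 tilt z [ 7.5e-03 -1.0e-04 -1.0e+00] w 0.0468
now [ 0.5414 -0.2106  0.1906] yaw 63.43 tilt 0.41 rem [-0.0009  0.0006  0.0242] 0.07 t 19.2 j [-0.37  0.42  0.13  1.27  0.    0.09] f [0.85 0.4  0.13] w 0.0467
end [ 0.5405 -0.21    0.2148]
[[0.0, -0.0001, -0.003, -0.07], [0.0, -0.0001, -0.003, -0.0], [0.0, -0.0001, -0.003, -0.0], [0.0, -0.0001, -0.003, -0.0], [0.0, -0.0001, -0.003, -0.0], [0.0, -0.0001, -0.003, -0.0], [0.0, -0.0001, -0.003, -0.0], [0.0, -0.0001, -0.003, -0.0]]
ky,kx of tcp 0.05415322614991538 0.5783928787673746
[[327.95666651 639.24517236]
 [306.19543966 643.93391964]
 [284.40830784 648.62824848]
 [296.3103403  613.00297705]]
```

View pics/s12d.png

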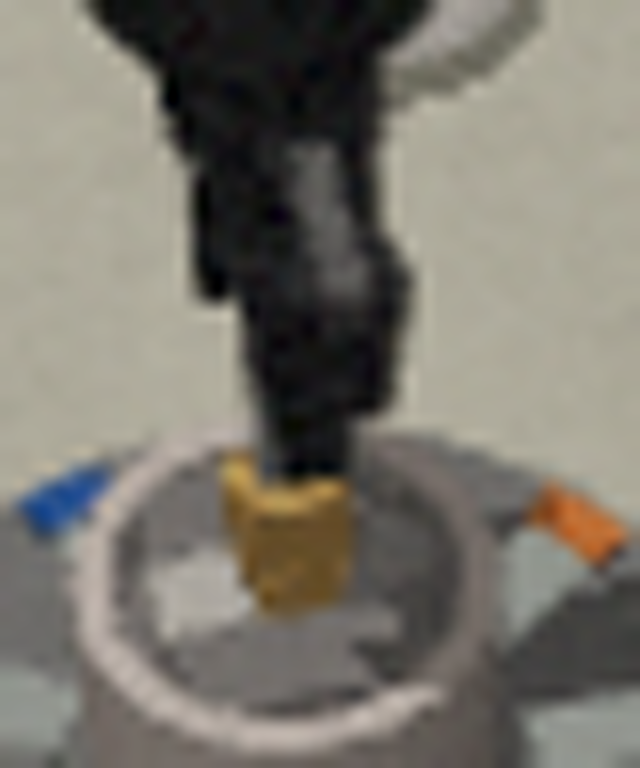

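Call:
{"api": "send_rows", "payload": {
  "increments": [
    [[0,-0.0005,0,0],[0,-0.0004,0,0],[0,0,0,0],[0,0,0,0],[0,0,0.003,0],[0,0,0.006,0],[0,0,0.005,0],[0,0,0.002,0]]
  ],
  "hand": 1
}}

```text
clock: 20.0
eef_pos: [0.54, -0.2098, 0.1719]
tool_rot: [0.851, 0.526, 0.002, 0.001]
ft_force: [-0.8, -0.3, 0.1]
grip_width: -0.0
```

```bash
python3 st.py; python3 look.py s13
```

```text
t 20.0 tipdepth mm 34.93 z 0.1719 ky,kx 0.0542 0.5768 F ky,kx,z -0.61 -0.56 0.12 T ky,kx 0.014 0.004 tilt z [ 4.9e-03  9.0e-04 -1.0e+00] w -0.0
now [ 0.5398 -0.2098  0.1716] yaw 63.43 tilt 0.26 rem [ 0.0007 -0.0002  0.0432] 0.07 t 20.05 j [-0.37  0.43  0.09  1.23  0.    0.09] f [ 0.18  0.36 -1.09] w 0.0001
end [ 0.5405 -0.21    0.2148]
[[0.0, 0.0001, -0.0054, -0.07], [0.0, 0.0001, -0.0054, -0.0], [0.0, 0.0001, -0.0054, -0.0], [0.0, 0.0001, -0.0054, -0.0], [0.0, 0.0001, -0.0054, -0.0], [0.0, 0.0001, -0.0054, -0.0], [0.0, 0.0001, -0.0054, -0.0], [0.0, 0.0001, -0.0054, -0.0]]
ky,kx of tcp 0.054145543321170074 0.5766198731744884
[[337.55805931 688.73406189]
 [316.07127406 693.39396754]
 [294.55922667 698.05935188]
 [306.27114145 662.65995699]]
```

View pics/s13d.png

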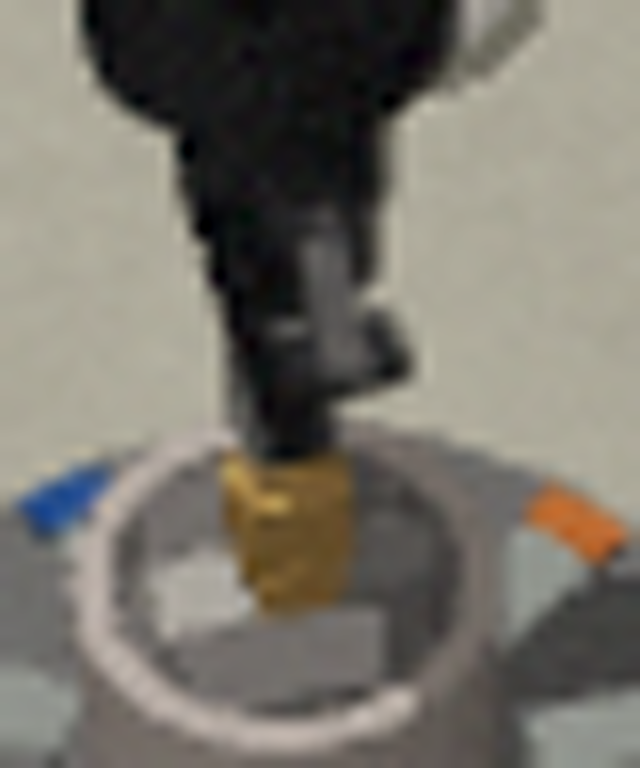

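Call:
{"api": "send_rows", "payload": {
  "increments": [
    [[0,0,0.001,0],[0,0,0.001,0],[0,0,0.001,0],[0,0,0.001,0],[0,0,0.0008,0],[0,0,0.0005,0],[0,0,0.0005,0],[0,0,0,0]]
  ]
}}

```text
clock: 20.85
eef_pos: [0.5401, -0.2098, 0.1656]
tool_rot: [0.851, 0.526, 0.002, 0.001]
ft_force: [-0.6, 0.0, -0.3]
grip_width: 0.0
```

```bash
python3 st.py
```

```text
t 20.85 tipdepth mm 41.22 z 0.1656 ky,kx 0.0542 0.5769 F ky,kx,z -0.21 -0.51 -0.32 T ky,kx -0.034 0.022 tilt z [ 4.9e-03  9.0e-04 -1.0e+00] w 0.0
```

Call:
{"api": "send_rows", "payload": {
  "increments": [
    [[0,0,0.0004,0],[0,0,0.0004,0],[0,0,0.0004,0],[0,0,0.0004,0],[0,0,0.0004,0],[0,0,0.0004,0],[0,0,0,0],[0,0,0,0]]
  ]
}}

```text
clock: 21.65
eef_pos: [0.5402, -0.2099, 0.163]
tool_rot: [0.851, 0.526, 0.002, 0.001]
ft_force: [-0.2, -0.6, -0.4]
grip_width: -0.0001
```

```bash
python3 st.py
```

```text
t 21.65 tipdepth mm 43.76 z 0.163 ky,kx 0.0542 0.577 F ky,kx,z -0.59 0.12 -0.45 T ky,kx 0.014 -0.004 tilt z [ 5.1e-03  9.0e-04 -1.0e+00] w -0.0001
```

Call:
{"api": "send_rows", "payload": {
  "increments": [
    [[0,0,0.0004,0],[0,0,0.0004,0],[0,0,0.0004,0],[0,0,0.0004,0],[0,0,0.0004,0],[0,0,0.0004,0],[0,0,0,0],[0,0,0,0]]
  ]
}}

```text
clock: 22.45
eef_pos: [0.5402, -0.2099, 0.1604]
tool_rot: [0.851, 0.526, 0.002, 0.001]
ft_force: [-0.5, -1.2, 0.1]
grip_width: 0.0001
```

```bash
python3 st.py
```

```text
t 22.45 tipdepth mm 46.38 z 0.1604 ky,kx 0.0542 0.577 F ky,kx,z -1.3 0.06 0.09 T ky,kx 0.01 -0.024 tilt z [ 5.e-03  9.e-04 -1.e+00] w 0.0001
```

Call:
{"api": "send_rows", "payload": {
  "increments": [
    [[0,0,0.0004,0],[0,0,0.0004,0],[0,0,0.0004,0],[0,0,0.0004,0],[0,0,0.0004,0],[0,0,0,0],[0,0,0,0],[0,0,0,0]]
  ]
}}

```text
clock: 23.25
eef_pos: [0.5402, -0.2099, 0.1603]
tool_rot: [0.851, 0.526, 0.003, 0.002]
ft_force: [-1.2, 1.2, 3.8]
grip_width: 0.0001
```

```bash
python3 st.py;  python3 look.py s14
```

```text
t 23.25 tipdepth mm 46.51 z 0.1603 ky,kx 0.0542 0.577 F ky,kx,z 0.51 -1.59 3.83 T ky,kx 0.286 -0.013 tilt z [ 6.6e-03  3.0e-04 -1.0e+00] w 0.0001
now [ 0.5402 -0.2099  0.1603] yaw 63.43 tilt 0.38 rem [ 0.0003 -0.0001  0.0545] 0.07 t 23.3 j [-0.37  0.44  0.07  1.2   0.    0.09] f [-1.29  0.15  3.5 ] w 0.0005
end [ 0.5405 -0.21    0.2148]
[[0.0, 0.0001, -0.0068, -0.07], [0.0, 0.0001, -0.0068, -0.0], [0.0, 0.0001, -0.0068, -0.0], [0.0, 0.0001, -0.0068, -0.0], [0.0, 0.0001, -0.0068, -0.0], [0.0, 0.0001, -0.0068, -0.0], [0.0, 0.0001, -0.0068, -0.0], [0.0, 0.0001, -0.0068, -0.0]]
ky,kx of tcp 0.05419728824160839 0.5769970787722462
[[337.1196726  719.2575689 ]
 [315.78602103 723.90201329]
 [294.42746652 728.55187918]
 [306.05664339 693.27408255]]
```

View pics/s14d.png

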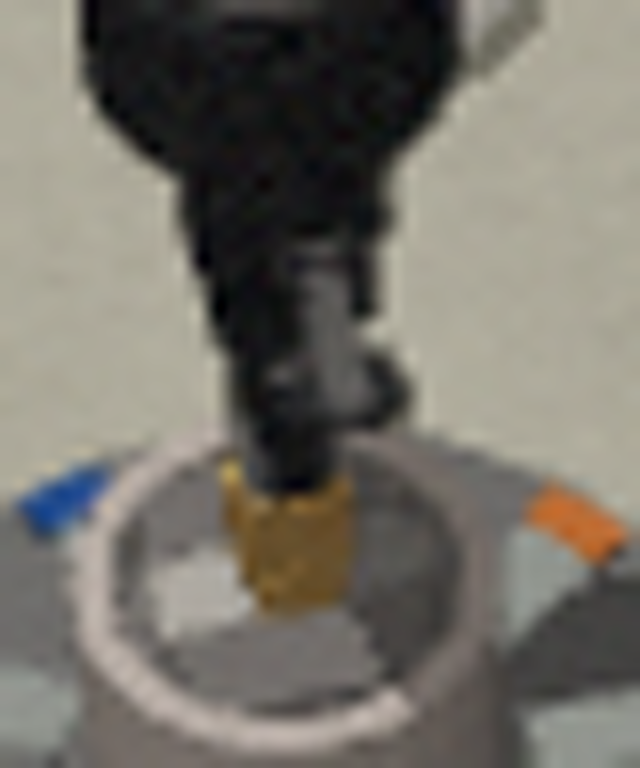

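Call:
{"api": "send_rows", "payload": {
  "increments": [
    [[0,0,0.0005,0],[0,0,0.0005,0],[0,0,0.0005,0],[0,0,0.0005,0],[0,0,0.0005,0],[0,0,0.0005,0],[0,0,0.0005,0],[0,0,0.0005,0]]
  ]
}}

```text
clock: 24.1
eef_pos: [0.5403, -0.2098, 0.1598]
tool_rot: [0.851, 0.526, 0.004, 0.003]
ft_force: [-2.7, -0.3, 5.6]
grip_width: -0.0002
```

```bash
python3 st.py
```

```text
t 24.1 tipdepth mm 46.97 z 0.1598 ky,kx 0.0543 0.577 F ky,kx,z -1.5 -2.23 5.64 T ky,kx 0.538 -0.064 tilt z [ 9.1e-03 -6.0e-04 -1.0e+00] w -0.0002
```

Call:
{"api": "send_rows", "payload": {
  "increments": [
    [[0,0,0.0006,0],[0,0,0.0006,0],[0,0,0.0007,0],[0,0,0.0007,0],[0,0,0.0008,0],[0,0,0.0008,0],[0,0,0.0008,0],[0,0,0.0008,0]]
  ]
}}

```text
clock: 24.9
eef_pos: [0.5403, -0.2097, 0.1596]
tool_rot: [0.851, 0.526, 0.005, 0.004]
ft_force: [-3.2, 1.4, 7.8]
grip_width: -0.0002
```

```bash
python3 st.py
```

```text
t 24.9 tipdepth mm 47.24 z 0.1596 ky,kx 0.0544 0.577 F ky,kx,z -0.2 -3.49 7.8 T ky,kx 0.655 -0.05 tilt z [ 0.0132 -0.0021 -0.9999] w -0.0002
```

Call:
{"api": "send_rows", "payload": {
  "increments": [
    [[0,-0.0003,0.0008,0],[0,-0.0003,0.0009,0],[0,-0.0003,0.0009,0],[0,-0.0003,0.001,0],[0,-0.0003,0.001,0],[0,-0.0003,0.001,0],[0,-0.0003,0.001,0],[0,-0.0003,0.001,0]]
  ]
}}

```text
clock: 25.7
eef_pos: [0.5402, -0.2097, 0.1595]
tool_rot: [0.851, 0.526, 0.008, 0.009]
ft_force: [-2.6, 0.4, 6.6]
grip_width: -0.0002
```

```bash
python3 st.py
```

```text
t 25.7 tipdepth mm 47.26 z 0.1595 ky,kx 0.0544 0.5769 F ky,kx,z -0.76 -2.5 6.57 T ky,kx 0.623 -0.057 tilt z [ 0.0227 -0.0063 -0.9997] w -0.0002
```

Call:
{"api": "send_rows", "payload": {
  "increments": [
    [[0,0,0.0008,0],[0,0,0.0008,0],[0,0,0.001,0],[0,0,0.0012,0],[0,0,0.0013,0],[0,0,0.0014,0],[0,0,0.0014,0],[0,0,0.0014,0]]
  ]
}}

```text
clock: 26.5
eef_pos: [0.5403, -0.2095, 0.1588]
tool_rot: [0.851, 0.526, 0.01, 0.011]
ft_force: [-4.2, 1.0, 11.5]
grip_width: -0.0003
```

```bash
python3 st.py
```

```text
t 26.5 tipdepth mm 47.95 z 0.1588 ky,kx 0.0546 0.5769 F ky,kx,z -0.99 -4.25 11.48 T ky,kx 0.963 -0.043 tilt z [ 0.0288 -0.0083 -0.9996] w -0.0003
```

Call:
{"api": "send_rows", "payload": {
  "increments": [
    [[0,0,0.0012,0],[0,0,0.0013,0],[0,0,0.0014,0],[0,0,0.0015,0],[0,0,0.0016,0],[0,0,0.0017,0],[0,0,0.0017,0],[0,0,0.0017,0]]
  ]
}}

```text
clock: 27.3
eef_pos: [0.5403, -0.2094, 0.1585]
tool_rot: [0.85, 0.526, 0.013, 0.014]
ft_force: [-4.2, 1.4, 11.7]
grip_width: -0.0001
```

```bash
python3 st.py;python3 look.py s15
```

```text
t 27.3 tipdepth mm 48.31 z 0.1585 ky,kx 0.0547 0.5769 F ky,kx,z -0.64 -4.42 11.73 T ky,kx 1.108 -0.105 tilt z [ 0.0368 -0.0113 -0.9993] w -0.0001
now [ 0.5403 -0.2094  0.1585] yaw 63.45 tilt 2.21 rem [ 0.0002 -0.0006  0.0563] 0.05 t 27.35 j [-0.37  0.41  0.03  1.15  0.    0.09] f [-4.93  1.82 10.58] w -0.0001
end [ 0.5405 -0.21    0.2148]
[[-0.0, 0.0003, -0.007, -0.05], [-0.0, 0.0003, -0.007, -0.0], [-0.0, 0.0003, -0.007, -0.0], [-0.0, 0.0003, -0.007, -0.0], [-0.0, 0.0003, -0.007, -0.0], [-0.0, 0.0003, -0.007, -0.0], [-0.0, 0.0003, -0.007, -0.0], [-0.0, 0.0003, -0.007, -0.0]]
ky,kx of tcp 0.05470437044835063 0.5768410231359661
[[338.51523425 725.55955827]
 [317.20268993 730.20325709]
 [295.865291   734.85237138]
 [307.47731367 699.58113722]]
```

View pics/s15d.png

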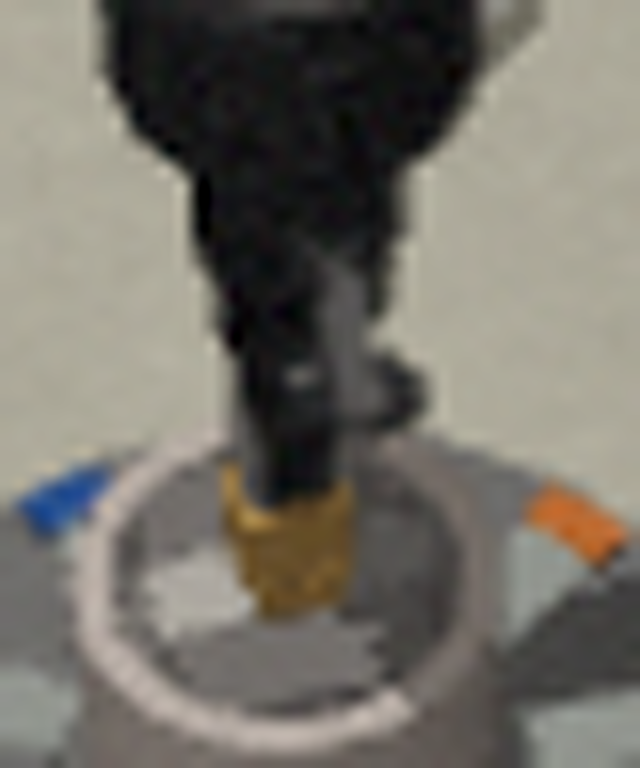

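Call:
{"api": "send_rows", "payload": {
  "increments": [
    [[0,0.0003,0.0015,0],[0,0.0003,0.0016,0],[0,0.0003,0.0017,0],[0,0.0003,0.0018,0],[0,0.0003,0.0019,0],[0,0.0003,0.002,0],[0,0.0003,0.002,0],[0,0.0003,0.002,0]]
  ]
}}

```text
clock: 28.15
eef_pos: [0.5404, -0.2092, 0.1579]
tool_rot: [0.85, 0.526, 0.015, 0.016]
ft_force: [-5.7, 2.3, 13.2]
grip_width: 0.0002
```

```bash
python3 st.py
```

```text
t 28.15 tipdepth mm 48.88 z 0.1579 ky,kx 0.0549 0.5769 F ky,kx,z -0.51 -6.1 13.25 T ky,kx 1.422 -0.125 tilt z [ 0.0419 -0.0126 -0.999 ] w 0.0002
```

Call:
{"api": "send_rows", "payload": {
  "increments": [
    [[0,0.0001,0.0018,0],[0,0.0001,0.002,0],[0,0.0001,0.0021,0],[0,0.0001,0.0022,0],[0,0.0001,0.0023,0],[0,0.0001,0.0023,0],[0,0.0001,0.0023,0],[0,0.0001,0.0023,0]]
  ]
}}

```text
clock: 28.95
eef_pos: [0.5403, -0.2091, 0.1577]
tool_rot: [0.85, 0.526, 0.018, 0.02]
ft_force: [-5.9, 2.3, 14.7]
grip_width: 0.0003
```

```bash
python3 st.py
```

```text
t 28.95 tipdepth mm 49.11 z 0.1577 ky,kx 0.0549 0.5768 F ky,kx,z -0.61 -6.33 14.7 T ky,kx 1.458 -0.118 tilt z [ 0.0516 -0.0162 -0.9985] w 0.0003
```

Call:
{"api": "send_rows", "payload": {
  "increments": [
    [[0,-0.0005,-0.001,0],[0,0,-0.002,0],[0,0,-0.002,0],[0,0,-0.001,0],[0,0,0,0],[0,0,0,0],[0,0,0,0],[0,0,0,0]]
  ]
}}

```text
clock: 29.75
eef_pos: [0.5396, -0.2088, 0.162]
tool_rot: [0.85, 0.526, 0.017, 0.02]
ft_force: [-0.1, 0.1, -1.3]
grip_width: -0.0002
```

```bash
python3 st.py; python3 look.py s16
```

```text
t 29.75 tipdepth mm 44.84 z 0.162 ky,kx 0.0549 0.5759 F ky,kx,z 0.05 -0.15 -1.28 T ky,kx 0.039 0.056 tilt z [ 0.0501 -0.0156 -0.9986] w -0.0002
now [ 0.5395 -0.2088  0.1619] yaw 63.47 tilt 3.0 rem [ 0.001  -0.0012  0.0529] 0.03 t 29.8 j [-0.37  0.4   0.01  1.13  0.    0.09] f [0.3  0.1  0.02] w -0.0
end [ 0.5405 -0.21    0.2148]
[[-0.0, 0.0005, -0.0066, -0.03], [-0.0, 0.0005, -0.0066, -0.0], [-0.0, 0.0005, -0.0066, -0.0], [-0.0, 0.0005, -0.0066, -0.0], [-0.0, 0.0005, -0.0066, -0.0], [-0.0, 0.0005, -0.0066, -0.0], [-0.0, 0.0005, -0.0066, -0.0], [-0.0, 0.0005, -0.0066, -0.0]]
ky,kx of tcp 0.05488525124026254 0.5758864862087362
[[342.45188614 716.24783124]
 [321.09573815 720.89609344]
 [299.71463103 725.54978811]
 [311.33511801 690.24262958]]
```

View pics/s16d.png

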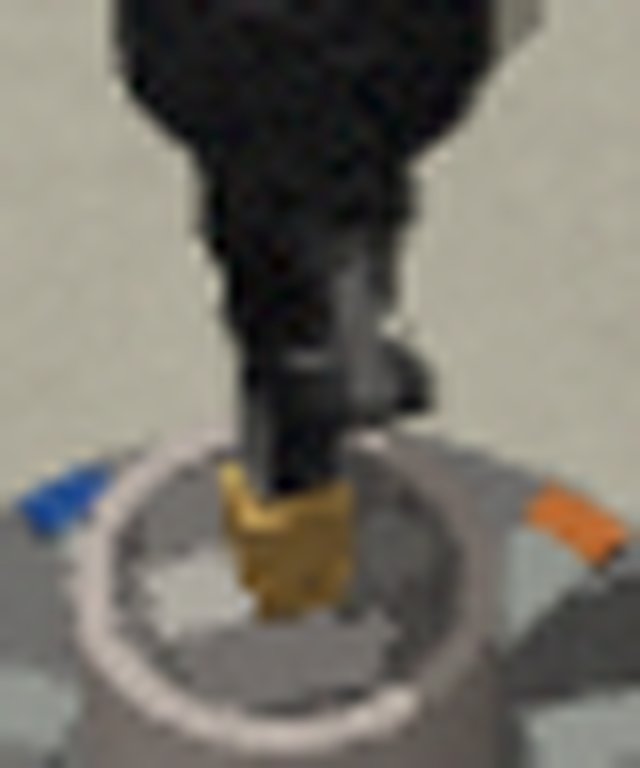

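Call:
{"api": "send_rows", "payload": {
  "increments": [
    [[0,0,0.001,0],[0,0,0.001,0],[0,0,0.001,0],[0,0,0.001,0],[0,-0.0002,0.001,0],[0,-0.0002,0.0015,0],[0,-0.0002,0.002,0],[0,-0.0002,0.0023,0]]
  ]
}}

```text
clock: 30.6
eef_pos: [0.5398, -0.2089, 0.1577]
tool_rot: [0.85, 0.526, 0.019, 0.022]
ft_force: [-4.6, 2.3, 12.7]
grip_width: 0.0001
```

```bash
python3 st.py
```

```text
t 30.6 tipdepth mm 49.09 z 0.1577 ky,kx 0.0549 0.5762 F ky,kx,z 0.02 -5.12 12.72 T ky,kx 1.145 -0.099 tilt z [ 0.0556 -0.018  -0.9983] w 0.0001
```

Call:
{"api": "send_rows", "payload": {
  "increments": [
    [[0,0,0.002,0],[0,0,0.0023,0],[0,0,0.0024,0],[0,0,0.0025,0],[0,0,0.0026,0],[0,0,0.0026,0],[0,0,0.0026,0],[0,0,0.0026,0]]
  ]
}}

```text
clock: 31.4
eef_pos: [0.5397, -0.2088, 0.1578]
tool_rot: [0.85, 0.526, 0.023, 0.028]
ft_force: [-5.5, 2.4, 12.5]
grip_width: 0.0003
```

```bash
python3 st.py
```

```text
t 31.4 tipdepth mm 49.01 z 0.1578 ky,kx 0.0549 0.5761 F ky,kx,z -0.3 -6.06 12.49 T ky,kx 1.282 -0.058 tilt z [ 0.068  -0.0229 -0.9974] w 0.0003
```

Call:
{"api": "send_rows", "payload": {
  "increments": [
    [[0,-0.0005,-0.001,0],[0,0,-0.002,0],[0,0,-0.004,0],[0,0,-0.008,0],[0,0,-0.012,0],[0,0,-0.015,0],[0,0,-0.012,0],[0,0,-0.006,0]]
  ]
}}

```text
clock: 32.2
eef_pos: [0.5347, -0.2071, 0.222]
tool_rot: [0.85, 0.525, 0.023, 0.027]
ft_force: [0.3, -0.8, -0.1]
grip_width: 0.0001
```

Call:
{"api": "send_rows", "payload": {
  "increments": [
    [[0,0,-0.002,0],[0,0,0,0],[0,0,0,0],[0,0,0,0],[0,0,0,0],[0,0,0,0],[0,0,0,0],[0,0,0,0]]
  ]
}}

```text
clock: 33.0
eef_pos: [0.5341, -0.2069, 0.2233]
tool_rot: [0.85, 0.526, 0.022, 0.027]
ft_force: [-0.4, 0.4, 0.6]
grip_width: -0.0002
```

```bash
python3 st.py; python3 look.py s17
python3 - <<'E'
from h import *
c=load('s17');w=cloud(c);hsv=cv2.cvtColor(c['image'],cv2.COLOR_RGB2HSV)
m=(np.hypot(w[...,0]-.543,w[...,1]+.209)<.03)&(hsv[...,1]>120)&(w[...,2]>.12)&(w[...,2]<.17)
print(m.sum(),np.percentile(w[m][:,2],[5,50,90,98]))
E
```

```text
t 33.0 tipdepth mm -16.54 z 0.2233 ky,kx 0.0542 0.5702 F ky,kx,z 0.15 -0.51 0.63 T ky,kx 0.136 0.033 tilt z [ 0.0659 -0.0221 -0.9976] w -0.0002
now [ 0.5341 -0.2068  0.2233] yaw 63.47 tilt 3.98 rem [ 0.0064 -0.0032 -0.0085] 0.03 t 33.05 j [-0.37  0.34  0.09  1.25  0.    0.09] f [ 0.44  0.22 -0.34] w -0.0
end [ 0.5405 -0.21    0.2148]
[[-0.0, 0.0008, 0.0011, -0.03], [-0.0, 0.0008, 0.0011, -0.0], [-0.0, 0.0008, 0.0011, -0.0], [-0.0, 0.0008, 0.0011, -0.0], [-0.0, 0.0008, 0.0011, -0.0], [-0.0, 0.0008, 0.0011, -0.0], [-0.0, 0.0008, 0.0011, -0.0], [-0.0, 0.0008, 0.0011, -0.0]]
ky,kx of tcp 0.0542059349007272 0.5702101745857173
[[360.78460427 540.20689213]
 [338.59241469 544.93265667]
 [316.37325939 549.66416349]
 [328.37893031 513.74328214]]
61 [0.1243497  0.14199278 0.14734564 0.1484094 ]
```

View pics/s17.png

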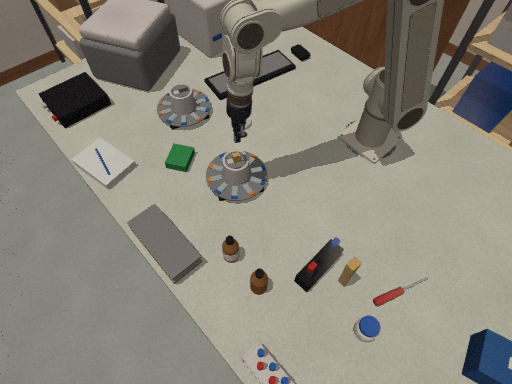

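View pics/s17d.png

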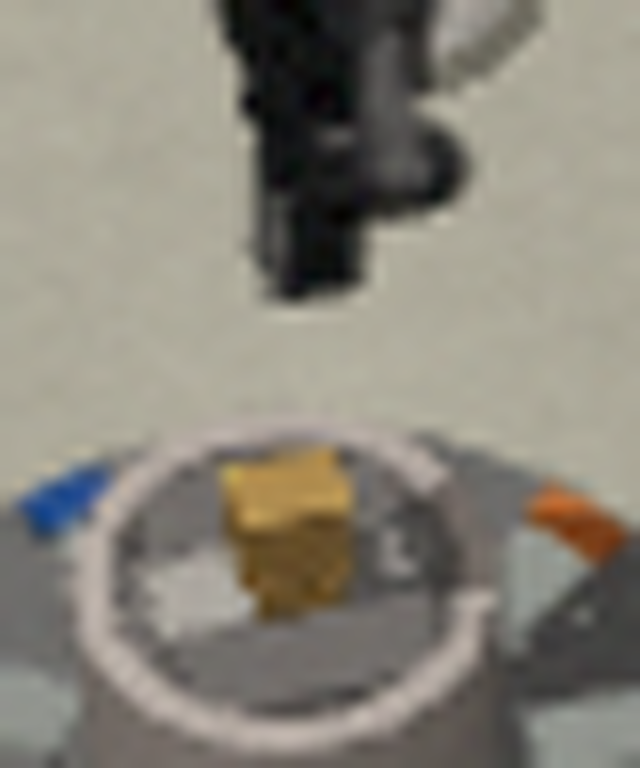

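```bash
python3 -c "
from h import *
print(order.job_done())"
```

```text
the job is handed in; nothing more can be done
None
```

I put the brass key in the left carousel's keyway, drove it tight and handed the job in at about 33 s; no verdict was reported.

- **Key and carousel chosen:** I took the brass key from the middle of the rack, not the larger loose brass block beside it. I used the carousel farthest to the robot's left.
- **Guiding it in:** I lowered it in steps of 1.5 mm or less until it began to bind at about 68–71 mm depth. A growing sideways moment there suggested the key was jamming slightly tilted. I let go, and it settled about 3 mm further without falling.
- **Driving it tight:** I pressed on the head with the closed fingertips, raising the push to 14.7 N. It moved only about 0.2 mm over the last 1.5 N. A second press of about 12.6 N no longer moved it.

**Last checks:**
- The last picture shows the key standing upright on its own. Its head top is at about 147 mm, which puts the tip about 77 mm deep.
- The gripper is well clear and reads about 0 N.
- The spare keys and the rest of the bench look unmoved.

**What was not clean:**
- **Cameras:** they disagreed by about 4–5 mm in x, so I lined the key up relative to the hub in one camera's view.
- **Pressing:** the tool crept to about 4° of tilt and pushed sideways with about 6 N. Because of that tilt, the second press never got back up to 15 N.
- **Hub force:** I could not measure the force left on the hub. From the push and the roughly 3 mm of drive, I estimate about 26 N.

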